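# Complete and square up a set of painted tiles

### The job

Take the two painted tiles, orange flower and red flower, from the sloping drying rack and set them down, without dropping them, on the blue and green tiles that lie crooked on each other on the counter; either may go on top. Then squeeze the sides of the pile, from the bottom tile to the top one, between the fingers to knock it flush, and leave all four as one square pile on the counter, painted faces up, ready to be banded as a set. The unpainted tile stays on the rack; leave it, the thread spool, the paint jar and the tape roll where they are.

Things in the scene. Friction and masses are not known exactly. Their poses are not given: they have to be found in the camera images.
- rack: fixed wooden drying rack, 88 mm high: a board sloping at 32 degrees from level, 300 mm wide, 100 mm up the slope; along its low edge a ledge 8 mm thick, 7 mm proud of the board. Origin on the counter under its middle; the board rises towards +x, y runs along the ledge; board and ledge meet at x -50, z 35 mm. Three tiles lie on it side by side in any order, about 108 mm apart, held by weight only
- tile_orange: white glazed tile with an orange flower and green border, 63 x 63 x 9 mm, 65 to 110 g. Origin: centre of its underside; z out of the painted face. On the rack its underside lies on the board and its lower edge on the ledge; x points up the slope, y along the ledge; 35 mm or more is free at each side
- tile_red: white glazed tile with a red flower and green border, 63 x 63 x 9 mm, 65 to 110 g. Origin: centre of its underside; z out of the painted face. On the rack its underside lies on the board and its lower edge on the ledge; x points up the slope, y along the ledge; 35 mm or more is free at each side
- tile_blank: unpainted brick-red tile on the rack, same size and axes as the others; not wanted
- tile_blue: white glazed tile with a blue flower and blue border, 63 x 63 x 9 mm, 65 to 110 g. Origin: centre of its underside; z out of the painted face, x and y parallel to the sides. It lies flat on the bare counter, turned a little, as the bottom of the pile, and slides when pushed
- tile_green: white glazed tile with a green flower and blue border, same size, mass, origin and axes as tile_blue. It lies loose on the blue tile, shifted up to 8 mm and turned by about 9 to 17 degrees. A squeeze of the fingers slides a tile flush but, as the pads grip, hardly turns it: to turn it, hold it and turn the hand
- spool: wooden spool of red thread standing upright on the robot's side of the pile, 32 mm diameter, 45 mm high. Origin: centre of its underside
- paint_jar: small glass paint jar with an orange cap, 48 mm diameter, 58 mm high, standing in the middle, close to the robot. Origin: centre of its underside
- tape_roll: yellow roll of tape lying flat, 60 mm diameter, 18 mm high, in the middle, close to the robot. Origin: centre of its underside
Things that resemble listed ones, but are neither listed nor needed, are in the scene too. What is shaped like the tile_orange but purple is not meant.

How it is judged (in metres and radians):
On the way, in this order (a step that is already met when the one before it is completed fails the run):
1. the four painted tiles lie on one another on the counter (centres within 20 mm), let go of (height (world z) of each of tile_blue, tile_green, tile_orange, tile_red below 0.03 m and horizontal distance between each of tile_green, tile_orange, tile_red and tile_blue below 0.02 m and contact force between the fingers and tile_blue below 0.05 N and contact force between the fingers and tile_green below 0.05 N and contact force between the fingers and tile_orange below 0.05 N and contact force between the fingers and tile_red below 0.05 N), for 0.1 s.
2. the fingers then squeeze the pile by its sides: they press on the blue tile and on the orange or red tile at once, with over 0.5 N (contact force between the fingers and tile_blue above 0.5 N and (contact force between the fingers and tile_orange above 0.5 N or contact force between the fingers and tile_red above 0.5 N)), for 0.05 s.
At the end, for the whole second after the job is handed in: The four painted tiles are one pile on the counter, any order, faces up, level within 3 degrees, at rest; any two centres within 2 mm seen from above, sides parallel within 0.06 rad (quarter turns do not matter); unpainted tile, spool, jar and tape moved less than 20 mm (height (world z) of tile_blue between -0.002 and 0.03 m and angle between each of tile_blue, tile_green, tile_orange, tile_red's own z axis and vertical below 0.05 rad and linear speed of each of tile_blue, tile_green, tile_orange, tile_red below 0.01 m/s and height (world z) of tile_green between -0.002 and 0.03 m and height (world z) of tile_orange between -0.002 and 0.03 m and height (world z) of tile_red between -0.002 and 0.03 m and horizontal distance between each of tile_green, tile_orange, tile_red and tile_blue below 0.002 m and (angle between the x axis of tile_green and the x axis of tile_blue, either way round below 0.06 rad or angle between the x axis of tile_green and the y axis of tile_blue, either way round below 0.06 rad) and (angle between the x axis of tile_orange and the x axis of tile_blue, either way round below 0.06 rad or angle between the x axis of tile_orange and the y axis of tile_blue, either way round below 0.06 rad) and horizontal distance between each of tile_orange, tile_red and tile_green below 0.002 m and (angle between the x axis of tile_orange and the x axis of tile_green, either way round below 0.06 rad or angle between the x axis of tile_orange and the y axis of tile_green, either way round below 0.06 rad) and (angle between the x axis of tile_red and the x axis of tile_blue, either way round below 0.06 rad or angle between the x axis of tile_red and the y axis of tile_blue, either way round below 0.06 rad) and (angle between the x axis of tile_red and the x axis of tile_green, either way round below 0.06 rad or angle between the x axis of tile_red and the y axis of tile_green, either way round below 0.06 rad) and horizontal distance between tile_red and tile_orange below 0.002 m and (angle between the x axis of tile_red and the x axis of tile_orange, either way round below 0.06 rad or angle between the x axis of tile_red and the y axis of tile_orange, either way round below 0.06 rad) and distance of each of tile_blank, spool, paint_jar, tape_roll from where it was at the start of the episode below 0.02 m); the robot touches nothing.
It fails at once if a painted tile is dropped: it moves faster than 0.5 m/s while the fingers do not touch it ((contact force between the fingers and tile_blue below 0.05 N and linear speed of tile_blue above 0.5 m/s) or (contact force between the fingers and tile_green below 0.05 N and linear speed of tile_green above 0.5 m/s) or (contact force between the fingers and tile_orange below 0.05 N and linear speed of tile_orange above 0.5 m/s) or (contact force between the fingers and tile_red below 0.05 N and linear speed of tile_red above 0.5 m/s)).
It fails at once if the blank tile, the thread spool, the paint jar or the tape roll is shifted by 20 mm or more (distance of any of tile_blank, spool, paint_jar, tape_roll from where it was at the start of the episode above 0.02 m).
It fails at once if the thread spool or the paint jar is knocked over (angle between any of spool, paint_jar's own z axis and vertical above 0.5 rad).
It also fails if it takes over 72 s, if anything falls off the work surface, if the arm or the gripper's body presses on something with over 40 N, if the wrist force passes 120 N, or if a joint passes its speed limit or range.

### The arm

A 6-joint arm with a two-finger parallel gripper is mounted at the origin on the work surface. World frame = base frame: x ahead of the robot, y to its left, z up, the work surface at z = 0. Lengths are in mm, angles in rad, forces in N, time in s.
With the tool pointing down it reaches from about 350 to 875 mm from the base axis. Payload 4.2 kg.
Tool frame: the origin (TCP) lies at the very end of the fingers, on their centre line; the grasp point (between the pads) lies 19 mm behind it; z points along the fingers, y is the line along which they close (so a half turn about z gives the same grasp; the last joint's range is limited). The gripper opens to 85 mm and grips with 20 to 120 N. Pads are 22 mm wide; open, the fingers measure 114 mm over their backs; the gripper's body (76 mm by 85 mm) begins 54 mm behind the grasp point. The pads swing forward as they close: fully open they stand 13 mm farther back than shut.
Start: joints at [-0.983, 0.385, 0.008, 0, -1.194, -0.259], TCP at [201.832, -591.492, 231.312] pointing down, gripper open.
Joint ranges: [-3.14, 3.14], [-1.21, 2.06], [-1.07, 1.41], [-3.16, 2.05], [-2.99, -0.16], [-3.1, 3.1]. Speed limits (rad/s): [2.79, 2.79, 3.14, 3.14, 3.14, 3.14].

### API

Orientations are given as a unit quaternion [x, y, z, w].
In Python, from bench import read_state, get_image, get_calibration, job_done gives the robot as it stands.
- The arm moves only by the shell command python3 -m creep 'ROWS'. ROWS is a JSON object of lists of equal length, an entry for each row: "translation": the shift along the world's x, y, z in cm, a list of three; "delta_rot": the turn, a rotation vector about the world's x, y, z in degrees, a list of three; "hand": the finger opening in cm, from 0 to 8.54. A call has 1 to 8 rows; each row is the pose to reach, as a shift and turn from the pose commanded when the call began; what a row does not reach only later rows make up. A row lasts 1/8 s, in which the tool goes at most 62.5 mm and 10.7 degrees, less where a joint would pass 70% of its speed; a pose out of reach is approached as far as the arm can. A call with a gripper value outside its range is refused whole. The fingers move at their own pace and stop on an object; the grip force is fixed at half the most. Time passes only in rows, so rows that repeat a pose let the fingers close. It gives the time, the measured TCP pose, the force, the opening and the grip force at its end, in the units of the state.
- read_state(): the state, without advancing time (a new reading comes with each control period).
- get_image(name): name is "scene" or "top"; returns (picture, depth): 384x512x3 uint8, red, green, blue; 384x512 float32, mm along the optical axis (not along the pixel's ray), 0 where there is no reading.
- get_calibration(name): a dict with "intrinsics" (3x3 intrinsics, pixels), "dist" ([k1, k2, p1, p2, k3] as OpenCV has them; the pictures are not rectified), "xyz" and "attitude" of the camera in the world. Camera axes: x right, y down, z forward; pixel columns grow to the right and rows downward; lengths in mm; the calibration is good to about 2 mm. A picture is of the moment at which its call begins. get_calibration takes no time and is no camera call.
- job_done(): hands the job in; it is judged then, once.
The state is a dict: "clock": time; "joints": joint angles; "joint_vel": joint speeds; "joint_efforts": joint torques, N m; "position": TCP position; "ee_rot": TCP orientation; "contact_force": force on the tool from outside, world axes, zero at the start; "wrist_torque": the same for the moment, N m; "gripper_width": finger opening in mm; "grasp_force": force on a finger pad.
Only numpy, scipy, OpenCV 4.12 (cv2) and the standard library are available. Lean on these libraries where they do the work, as an engineer would, in place of code of your own. Each camera call takes 0.05 s, during which the arm holds its last target. There are 200 camera calls.

## Working session

There is one attempt and no reset: what is moved stays moved. The work goes in short steps, Python scripts to look and compute and a shell command to move; the robot and the scene stay as the last step left them, time stands still between calls to the robot, and variables do not carry over. Pictures are saved under pics/ and viewed, at most 12 in all, crops included, and the job is handed in when it is done.

```bash
ls; mkdir -p pics; cat > h.py <<'E'
import numpy as np,cv2
from bench import *
from scipy.spatial.transform import Rotation as R
E
python3 - <<'E'
from h import *
for n in("scene","top"):
    p,d=get_image(n); c=get_calibration(n); print(n,c)
    cv2.imwrite(f"pics/{n}0.png",p[:,:,::-1]); np.savez(f"{n}0.npz",p=p,d=d)
print(read_state())
E
```

```text
pics
scene {'intrinsics': array([[379.45883407,   0.        , 256.26781584],
       [  0.        , 379.45883407, 191.74428815],
       [  0.        ,   0.        ,   1.        ]]), 'dist': array([-0.01130246,  0.        ,  0.        ,  0.        ,  0.        ]), 'xyz': array([1016.16422326, -426.00061414,  585.82018229]), 'attitude': array([ 0.83149085,  0.36000769, -0.16062732, -0.39142852])}
top {'intrinsics': array([[443.65489269,   0.        , 252.9737424 ],
       [  0.        , 443.65489269, 188.10926189],
       [  0.        ,   0.        ,   1.        ]]), 'dist': array([-0.15320594,  0.        ,  0.        ,  0.        ,  0.        ]), 'xyz': array([ 5.04317575e+02, -7.42998960e-01,  9.75152528e+02]), 'attitude': array([-0.69804121,  0.71505496, -0.02296001,  0.03012828])}
{'clock': 0.1, 'joints': array([-9.83415568e-01,  3.85522994e-01,  6.72424379e-03, -4.16778253e-04,
       -1.19398848e+00, -2.58570335e-01]), 'joint_vel': array([-0.00051682, -0.00101064,  0.00379056,  0.00259716,  0.00083941,
       -0.00125427]), 'joint_efforts': array([-5.75399317e-04, -3.93319166e+01,  1.88929528e+01,  4.19801071e+00,
       -2.57580992e-03,  5.18830461e-06]), 'position': array([ 201.64395963, -591.01820373,  230.2925418 ]), 'ee_rot': array([-1.63589674e-01,  9.86527947e-01,  9.87228893e-04, -2.31984874e-04]), 'contact_force': array([ 0.02478088, -0.37837212, -0.22165405]), 'wrist_torque': array([ 0.01488811, -0.01350565,  0.03292201]), 'grasp_force': 0.0, 'gripper_width': 85.17287586113153}
```

View pics/top0.png

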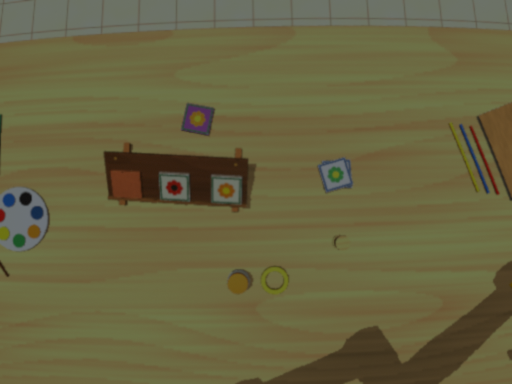

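View pics/scene0.png

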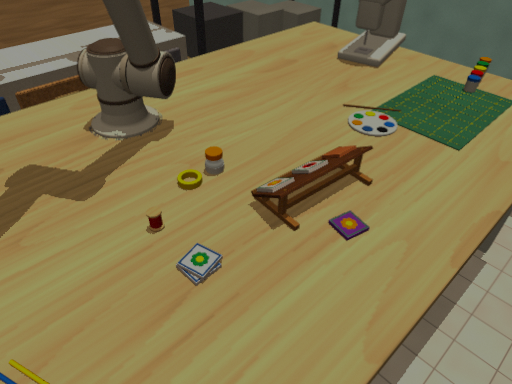

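The top view shows the rack tiles: blank (127,185), red flower (174,187) and orange flower (227,190). The pile is at (336,175), the spool at (341,243), the jar at (238,283) and the tape at (275,280).

Possible mix-ups: the purple tile with an orange flower at (198,119) could be taken for the orange tile, and the blank at (127,185) for the red one. I choose (227,190) for orange and (174,187) for red. One close crop will check this.

```bash
python3 - <<'E'
from h import *
t=np.load("top0.npz"); p=t['p']; d=t['d']; s=np.load("scene0.npz")['p']
a=cv2.resize(p[140:220,95:255],None,fx=5,fy=5,interpolation=cv2.INTER_CUBIC)[:,:800]
b=cv2.resize(p[155:195,315:358],(215,200),interpolation=cv2.INTER_CUBIC)
c=cv2.resize(s[235:290,165:235],(255,200),interpolation=cv2.INTER_CUBIC)
e=cv2.resize(s[140:230,245:380],(300,200),interpolation=cv2.INTER_CUBIC)
im=np.zeros((600,800,3),np.uint8); im[:400]=a; im[400:,:215]=b; im[400:,230:485]=c; im[400:,495:795]=e
im=np.clip(im.astype(float)*1.7,0,255).astype(np.uint8)
cv2.imwrite("pics/crop1.png",im[:,:,::-1])
E
```

```text
(no output)
```

View pics/crop1.png

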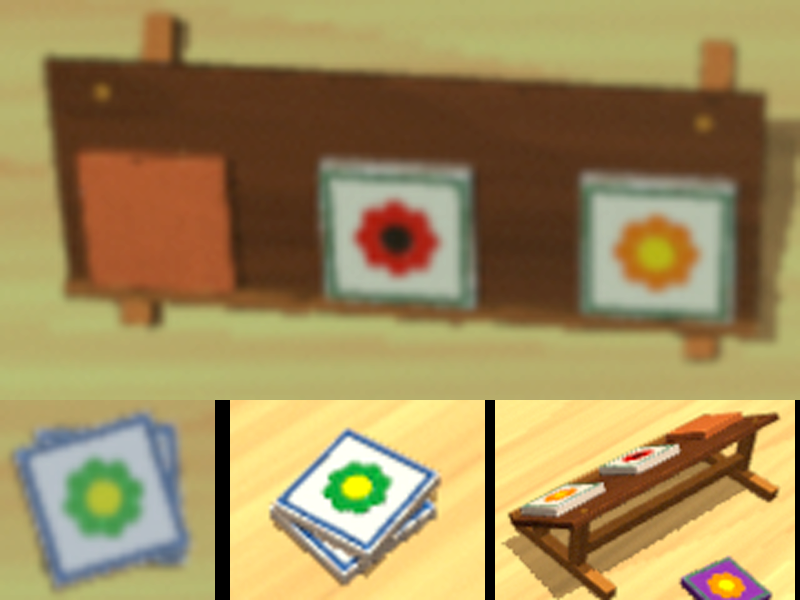

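The crops confirm the choice. In the crop, white and green-bordered tiles with red (395,238) and orange (655,250) flowers lie on the board, and the purple one lies on the counter. Next I measure.

```bash
cat >> h.py <<'E'
def rays(n,px):
    c=get_calibration(n); q=cv2.undistortPoints(np.float64(px).reshape(-1,1,2),c['intrinsics'],c['dist']).reshape(-1,2)
    return c['xyz'],R.from_quat(c['attitude']).apply(np.c_[q,np.ones(len(q))])
def onplane(n,px,p0,nrm=(0,0,1)):
    o,v=rays(n,px); nrm=np.array(nrm,float)
    return o+v*(((np.array(p0)-o)@nrm)/(v@nrm))[:,None]
def blob(mask,near=None):
    cs=max(cv2.findContours(mask.astype(np.uint8),cv2.RETR_EXTERNAL,cv2.CHAIN_APPROX_NONE)[0],key=cv2.contourArea)
    return cs[:,0,:]
def up(img,x0,x1,y0,y1,k=8):
    im=cv2.resize(img[y0:y1,x0:x1],None,fx=k,fy=k,interpolation=cv2.INTER_CUBIC).astype(int)
    return im,lambda c:(np.asarray(c)+.5)/k-.5+[x0,y0]
def rect(pts):
    (cx,cy),(w,h),a=cv2.minAreaRect(np.float32(pts[:,:2])); a=(a+45)%90-45
    return np.round([cx,cy,w,h,a],2)
E
python3 - <<'E'
from h import *
t=np.load("top0.npz"); p=t['p'];d=t['d']
# pile: all non-wood, and white interior of green
im,f=up(p,312,362,150,200)
b=im[:,:,2]-(im[:,:,0]+im[:,:,1])/2
print('b wood',np.median(b[:40]), 'tile',np.percentile(b,90))
allm=b>-12
hsv=cv2.cvtColor(im.clip(0,255).astype(np.uint8),cv2.COLOR_RGB2HSV)
gray=im.min(2)
print(np.percentile(gray,[10,50,80,90,97]), np.percentile(im[:,:,0],[10,50,80,90,97]))
print('pile all',rect(onplane('top',f(blob(allm)),(0,0,14))))
for th in (115,120,125,130):
  w=(im[:,:,0]>th)&(b>-12)
  print(th,'white',rect(onplane('top',f(blob(w)),(0,0,18))))
# depth
print(np.round(975-d[165:187,326:346:3],0)[::4])
# rack
im,f=up(p,95,255,140,220)
g=im.max(2); 
for th in(95,100,110): 
  dark=(im[:,:,0]<th)&(im[:,:,1]<70)
  m=cv2.morphologyEx(dark.astype(np.uint8),cv2.MORPH_OPEN,np.ones((31,31)))
  c=f(blob(m)); print(th,'rack px',rect(c))
white=(im[:,:,2]>75)&(im[:,:,2]-(im[:,:,0]+im[:,:,1])/2>-20)
n,l,st,ce=cv2.connectedComponentsWithStats(white.astype(np.uint8))
for i in range(1,n):
  if st[i,4]>3000: print('white',rect(f(blob(l==i))),st[i,4]/64)
# flowers
h=cv2.cvtColor(im.clip(0,255).astype(np.uint8),cv2.COLOR_RGB2HSV)
for nm,m in(('org',(h[:,:,0]>8)&(h[:,:,0]<33)&(h[:,:,1]>170)&(h[:,:,2]>120)),('red',((h[:,:,0]<5)|(h[:,:,0]>175))&(h[:,:,1]>180)&(h[:,:,2]>90))):
  m=cv2.morphologyEx(m.astype(np.uint8),cv2.MORPH_OPEN,np.ones((9,9)))
  n,l,st,ce=cv2.connectedComponentsWithStats(m)
  for i in range(1,n):
    if st[i,4]>2000: print(nm,f(ce[i]),f(blob(l==i)).mean(0),st[i])
E
```

```text
b wood -41.5 tile 13.0
[ 58.  64.  73. 101. 108.] [ 65. 108. 108. 109. 109.]
pile all [ 603.39 -173.58   69.78   73.28    9.5 ]Traceback (most recent call last):
  File "<stdin>", line 14, in <module>
  File "h.py", line 11, in blob
    cs=max(cv2.findContours(mask.astype(np.uint8),cv2.RETR_EXTERNAL,cv2.CHAIN_APPROX_NONE)[0],key=cv2.contourArea)
ValueError: max() iterable argument is empty
```

```bash
python3 - <<'E'
from h import *
t=np.load("top0.npz"); p=t['p'];d=t['d']
im,f=up(p,312,362,150,200)
b=im[:,:,2]-(im[:,:,0]+im[:,:,1])/2
for th in (82,86,90,94):
  w=(im[:,:,0]>th)&(b>-12)
  print(th,'white',rect(onplane('top',f(blob(w)),(0,0,18))))
print(np.round(975-d[163:188:4,326:348:4],0))
im,f=up(p,95,255,140,220)
print('colours',p[185,110],p[185,150],p[178,164],p[195,165],p[183,130])
for th in(85,95,105): 
  dark=(im.sum(2)<th)
  m=cv2.morphologyEx(dark.astype(np.uint8),cv2.MORPH_CLOSE,np.ones((25,25)))
  print(th,'rack px',rect(f(blob(m))))
white=(im[:,:,2]>70)&(im[:,:,2]-(im[:,:,0]+im[:,:,1])/2>-20)
n,l,st,ce=cv2.connectedComponentsWithStats(white.astype(np.uint8))
for i in range(1,n):
  if st[i,4]>3000: print('white',rect(f(blob(l==i))),st[i,4]/64)
h=cv2.cvtColor(im.clip(0,255).astype(np.uint8),cv2.COLOR_RGB2HSV)
print('flower',p[180,174],p[186,169],p[190,226],p[190,220], h[:,:,2].max())
for nm,m in(('org',(h[:,:,0]>8)&(h[:,:,0]<33)&(h[:,:,1]>170)&(h[:,:,2]>80)),('red',((h[:,:,0]<5)|(h[:,:,0]>175))&(h[:,:,1]>180)&(h[:,:,2]>60))):
  m=cv2.morphologyEx(m.astype(np.uint8),cv2.MORPH_OPEN,np.ones((9,9)))
  n,l,st,ce=cv2.connectedComponentsWithStats(m)
  for i in range(1,n):
    if st[i,4]>2000: print(nm,rect(f(blob(l==i))),st[i])
print('depth z near tiles',[np.round(975-d[v,u],0) for u,v in((174,187),(227,190),(127,185),(150,165),(150,195))])
E
```

```text
82 white [ 602.45 -171.51   52.63   52.86   15.13]
86 white [ 602.41 -171.5    52.02   52.31   15.11]
90 white [ 602.43 -171.52   51.33   51.68   15.07]
94 white [ 602.48 -171.54   50.6    51.02   15.16]
[[15. 14. 15. 10. 16. 13.]
 [12. 15. 14. 17. 14. 15.]
 [16. 14. 14. 18. 18. 17.]
 [14. 18. 16. 18. 15. 15.]
 [18. 19. 17. 16. 17. 19.]
 [18. 17. 16. 18. 15. 15.]
 [16. 17. 20. 16. 20. 10.]]
colours [51 29 14] [48 28 14] [107 113 102] [108 113 102] [101  52  27]
85 rack px [142.32 184.28  24.38   2.86  -5.38]
95 rack px [199.6  181.93  33.55  19.17  -3.18]
105 rack px [175.36 174.03 143.88  51.11   4.37]
white [173.66 187.06  27.44  23.19   2.75] 383.65625
white [225.66 189.98  26.69  23.39   2.73] 380.34375
flower [101  63  55] [99 19 10] [108 106  12] [107  63  11] 114
org [126.31 147.38   8.12   4.25   0.  ] [ 237   30   35   66 2147]
org [125.62 184.62  29.12  30.62   0.  ] [  126   244   246   234 49961]
org [225.79 190.08  14.35  12.75  24.44] [ 990  352  120  107 9165]
red [173.8  187.31  14.21  12.03  22.99] [ 576  331  116  103 6704]
depth z near tiles [np.float32(55.0), np.float32(60.0), np.float32(55.0), np.float32(65.0), np.float32(34.0)]
```

```bash
python3 - <<'E'
from h import *
t=np.load("top0.npz"); p=t['p'];s=np.load("scene0.npz")['p']
def tri(a,b):
    o1,v1=rays('top',[a]);o2,v2=rays('scene',[b]);v1=v1[0]/np.linalg.norm(v1);v2=v2[0]/np.linalg.norm(v2)
    A=np.c_[v1,-v2];k=np.linalg.lstsq(A,o2-o1,rcond=None)[0];P,Q=o1+k[0]*v1,o2+k[1]*v2
    return (P+Q)/2,np.linalg.norm(P-Q)
im,f=up(s,245,380,140,230)
h=cv2.cvtColor(im.clip(0,255).astype(np.uint8),cv2.COLOR_RGB2HSV)
im2,f2=up(s,165,235,235,290); h2=cv2.cvtColor(im2.clip(0,255).astype(np.uint8),cv2.COLOR_RGB2HSV)
print(s[183,275],s[166,310],s[260,200])
def comps(h,f,m):
  m=cv2.morphologyEx(m.astype(np.uint8),cv2.MORPH_CLOSE,np.ones((15,15)))
  m=cv2.morphologyEx(m,cv2.MORPH_OPEN,np.ones((9,9)))
  n,l,st,ce=cv2.connectedComponentsWithStats(m)
  return [(np.round(rect(f(blob(l==i))),1)) for i in range(1,n) if st[i,4]>1500]
so=comps(h,f,(h[:,:,0]>8)&(h[:,:,0]<35)&(h[:,:,1]>150)&(h[:,:,2]>120)); print('org',so)
sr=comps(h,f,((h[:,:,0]<6)|(h[:,:,0]>172))&(h[:,:,1]>170)&(h[:,:,2]>60)); print('red',sr)
sg=comps(h2,f2,((h2[:,:,0]>25)&(h2[:,:,0]<80)&(h2[:,:,1]>150))); print('grn',sg)
im3,f3=up(p,312,362,150,200);h3=cv2.cvtColor(im3.clip(0,255).astype(np.uint8),cv2.COLOR_RGB2HSV)
tg=comps(h3,f3,((h3[:,:,0]>33)&(h3[:,:,0]<80)&(h3[:,:,1]>130)));print('tgrn',tg)
O=onplane('top',[(225.79,190.08)],(0,0,59.3))[0];Rr=onplane('top',[(173.8,187.25)],(0,0,59.3))[0]
print('O',O,'R',Rr,'d',np.linalg.norm(O-Rr),'dir',np.degrees(np.arctan2(*(Rr-O)[[1,0]])))
for nm,a,L in(('O',(225.79,190.08),so),('R',(173.8,187.25),sr)):
  for q in L: print(nm,q[:2],tri(a,q[:2]), onplane('scene',[q[:2]],(0,0,59.3)))
for q in sg:
  print('scene green z18',onplane('scene',[q[:2]],(0,0,18)))
# board ends: far-edge/low-edge lines from dark mask columns
im,f=up(p,95,255,140,220); dk=cv2.GaussianBlur(im.sum(2).astype(np.float32),(0,0),3)
top=[];
for x in list(range(300,430,8))+list(range(720,1080,8)):
    col=dk[60:260,x]; y=60+np.argmin(np.diff(col)); top.append((x,y))
top=f(np.array(top)); l=onplane('top',top,(0,0,88)); vx,vy,_,_=cv2.fitLine(np.float32(l[:,:2]),cv2.DIST_HUBER,0,.01,.01).ravel()
print('top edge dir',np.degrees(np.arctan2(vy,vx)))
E
```

```text
[153 101   0] [134  93  78] [151 153   0]
org [array([339.7, 150.6,   9.1,  32.5,  -4.7]), array([366. , 177. ,  12.5,   3.5,  31.2]), array([273.9, 182.2,   3.7,  14.3, -21.8]), array([292.3, 220.7,  13.5,   5.1,  38.8]), array([348.4, 223.1,  16.2,  11.2,  29.2])]
red []
grn [array([199.2, 258.8,  16.8,  13. ,   7.1])]
tgrn [array([335.2, 174.2,  12.4,  12.2,   5.5])]
O [570.61912206  64.1445091   59.3       ] R [579.172789  172.7242936  59.3      ] d 108.91618254285497 dir 85.49567208303276
O [339.7 150.6] (array([620.15892606,  96.73646435, 158.19956497]), np.float64(137.63194051625717)) [[590.97329666 277.04060434  59.3       ]]
O [366. 177.] (array([651.12611038, 109.02489714, 111.270898  ]), np.float64(193.59262948659799)) [[697.54713593 233.89023248  59.3       ]]
O [273.9 182.2] (array([570.18794465,  63.69405086,  60.95043549]), np.float64(0.908366357213763)) [[568.51522892  64.85979163  59.3       ]]
O [292.3 220.7] (array([592.4383569 ,  85.18690061, -57.42855669]), np.float64(36.79053366574072)) [[679.19264984   4.00932976  59.3       ]]
O [348.4 223.1] (array([648.44270717, 115.55845058, -31.30958779]), np.float64(167.73899499434353)) [[759.28451482  80.71700793  59.3       ]]
scene green z18 [[ 601.77331391 -171.51106146   18.        ]]
top edge dir 85.294334
```

Green is at (602.4, -171.5) mm with its sides at 15.1°. The rack's yaw is -4.6°. The orange top centre is (570.4, 64.0, 59.8) and the red one is (579.1, 172.7, 59.3). I head toward the pile, turning -3.7°, and first find the real tip height on bare counter.

```bash
python3 -m creep '{"translation":[[4.5,3.7,-2.4],[9,7.4,-4.8],[13.5,11.1,-7.2],[18,14.8,-9.6],[22.5,18.5,-12],[27,22.2,-14.4],[31.5,25.9,-17],[36,29.6,-20]],"delta_rot":[[0,0,-0.5],[0,0,-1],[0,0,-1.5],[0,0,-2],[0,0,-2.5],[0,0,-3],[0,0,-3.7],[0,0,-3.7]],"hand":[7.2,7.2,7.2,7.2,7.2,7.2,7.2,7.2]}'
```

```text
clock: 1.1
position: [558.1, -298.3, 33.8]
ee_rot: [-0.132, 0.991, -0.0, 0.0]
contact_force: [1.0, -0.6, 0.6]
gripper_width: 72.3
grasp_force: 0.0
```

```bash
python3 -m creep '{"translation":[[0,0,-1.5],[0,0,-3.0],[0,0,-3.1],[0,0,-3.1]],"delta_rot":[[0,0,0],[0,0,0],[0,0,0],[0,0,0]],"hand":[7.2,7.2,7.2,7.2]}'
python3 -m creep '{"translation":[[0,0,-0.2],[0,0,-0.2]],"delta_rot":[[0,0,0],[0,0,0]],"hand":[7.2,7.2]}'
python3 -m creep '{"translation":[[0,0,-0.2],[0,0,-0.2]],"delta_rot":[[0,0,0],[0,0,0]],"hand":[7.2,7.2]}'
```

```text
clock: 1.6
position: [556.3, -300.8, 4.3]
ee_rot: [-0.131, 0.991, -0.0, 0.0]
contact_force: [0.0, 0.0, 0.5]
gripper_width: 72.1
grasp_force: 0.0
clock: 1.85
position: [556.7, -300.0, 2.2]
ee_rot: [-0.131, 0.991, -0.0, 0.0]
contact_force: [-0.0, 0.2, 1.1]
gripper_width: 72.2
grasp_force: 0.0
clock: 2.1
position: [556.6, -299.6, -0.4]
ee_rot: [-0.132, 0.991, 0.0, -0.0]
contact_force: [-0.5, 0.5, -0.0]
gripper_width: 71.9
grasp_force: 0.0
```

```bash
python3 -m creep '{"translation":[[0,0,-0.3],[0,0,-0.3]],"delta_rot":[[0,0,0],[0,0,0]],"hand":[7.2,7.2]}'
python3 -m creep '{"translation":[[0,0,-0.2],[0,0,-0.2]],"delta_rot":[[0,0,0],[0,0,0]],"hand":[7.2,7.2]}'
python3 -m creep '{"translation":[[0,0,-0.15],[0,0,-0.15]],"delta_rot":[[0,0,0],[0,0,0]],"hand":[7.2,7.2]}'
```

```text
clock: 2.35
position: [556.5, -299.5, -3.7]
ee_rot: [-0.132, 0.991, 0.0, -0.0]
contact_force: [-1.0, -0.4, -0.4]
gripper_width: 72.0
grasp_force: 0.0
clock: 2.6
position: [556.7, -299.6, -5.6]
ee_rot: [-0.132, 0.991, 0.0, -0.0]
contact_force: [0.5, 0.2, 0.7]
gripper_width: 71.8
grasp_force: 0.0
clock: 2.85
position: [556.6, -299.6, -7.0]
ee_rot: [-0.132, 0.991, 0.0, -0.0]
contact_force: [-1.1, -0.7, -0.1]
gripper_width: 72.1
grasp_force: 0.0
```

```bash
python3 -m creep '{"translation":[[0,0,-0.15],[0,0,-0.15]],"delta_rot":[[0,0,0],[0,0,0]],"hand":[7.2,7.2]}'
python3 -m creep '{"translation":[[0,0,-0.1],[0,0,-0.1]],"delta_rot":[[0,0,0],[0,0,0]],"hand":[7.2,7.2]}'
python3 -m creep '{"translation":[[0,0,-0.1],[0,0,-0.1]],"delta_rot":[[0,0,0],[0,0,0]],"hand":[7.2,7.2]}'
```

```text
clock: 3.1
position: [556.9, -299.7, -8.2]
ee_rot: [-0.132, 0.991, -0.0, 0.0]
contact_force: [-0.3, -0.3, 1.4]
gripper_width: 71.8
grasp_force: 0.6
clock: 3.35
position: [556.9, -299.7, -8.2]
ee_rot: [-0.132, 0.991, -0.0, 0.0]
contact_force: [-2.3, 1.7, 6.1]
gripper_width: 72.0
grasp_force: 3.2
clock: 3.6
position: [556.9, -299.7, -8.2]
ee_rot: [-0.132, 0.991, -0.0, 0.0]
contact_force: [-3.4, 2.0, 11.8]
gripper_width: 71.9
grasp_force: 5.6
```

```bash
python3 -m creep '{"translation":[[0,0,4],[1.5,4,5],[3,8.5,5],[4.5,12.8,5],[4.55,12.8,5],[4.55,12.8,5]],"delta_rot":[[0,0,0],[0,0,0],[0,0,0],[0,0,0],[0,0,0],[0,0,0]],"hand":[7.4,7.4,7.4,7.4,7.4,7.4]}'
python3 -c "
from h import *
s=read_state();y=R.from_quat(s['ee_rot']).as_matrix();print(s['position'],np.degrees(np.arctan2(y[1,1],y[0,1])),y[:,2])"
```

```text
clock: 4.35
position: [602.1, -171.6, 39.5]
ee_rot: [-0.132, 0.991, 0.0, -0.0]
contact_force: [-0.4, -0.5, -0.9]
gripper_width: 73.9
grasp_force: 0.0
[ 602.0697899  -171.6383095    39.46237131] 105.15615034065921 [-4.68270902e-04  6.74792948e-05 -9.99999888e-01]
```

```bash
python3 -m creep '{"translation":[[0,0,-1.7],[0,0,-3.0],[0,0,-3.5],[0,0,-3.5],[0,0,-3.5]],"delta_rot":[[0,0,0],[0,0,0],[0,0,0],[0,0,0],[0,0,0]],"hand":[7.4,7.4,7.4,7.4,7.4]}'
python3 -m creep '{"translation":[[0,0,0],[0,0,0],[0,0,0],[0,0,0]],"delta_rot":[[0,0,0],[0,0,0],[0,0,0],[0,0,0]],"hand":[5.8,5.8,5.8,5.8]}'
```

```text
clock: 4.97
position: [602.6, -171.8, 4.9]
ee_rot: [-0.132, 0.991, -0.0, 0.0]
contact_force: [0.4, -0.3, -0.5]
gripper_width: 74.0
grasp_force: 0.0
clock: 5.48
position: [603.1, -171.7, 5.8]
ee_rot: [-0.132, 0.991, -0.0, 0.001]
contact_force: [-0.1, 0.4, 5.8]
gripper_width: 60.6
grasp_force: 65.5
```

```bash
python3 -m creep '{"translation":[[0,0,1],[0,0,3],[0,-4,4],[0,-9,4],[0,-14,4],[0,-15,4]],"delta_rot":[[0,0,0],[0,0,0],[0,0,0],[0,0,0],[0,0,0],[0,0,0]],"hand":[5.8,5.8,5.8,5.8,5.8,5.8]}'
python3 - <<'E'
from h import *
p,d=get_image('top'); np.savez('top1.npz',p=p,d=d)
s=get_image('scene')[0]; np.savez('scene1.npz',p=s)
im,f=up(p,305,365,145,205)
b=im[:,:,2]-(im[:,:,0]+im[:,:,1])/2
for th in (82,86,90,94):
  w=(im[:,:,0]>th)&(b>-12)
  print(th,'white',rect(onplane('top',f(blob(w)),(0,0,9))))
a=im[:480,:480].clip(0,255)*1.7
c=cv2.resize(s[200:320,130:300],None,fx=3,fy=3)[:360,:]
o=np.zeros((480,800,3)); o[:,:400]=cv2.resize(a,(400,480))[:, :]; o[:360,400:]=c[:,:400]
cv2.imwrite('pics/c2.png',o.clip(0,255)[:,:,::-1])
E
```

```text
clock: 6.22
position: [601.3, -324.5, 44.2]
ee_rot: [-0.13, 0.992, 0.0, -0.0]
contact_force: [-0.1, 1.2, -0.7]
gripper_width: 61.0
grasp_force: 65.2
82 white [ 6.0364e+02 -1.6892e+02  5.3570e+01  3.8510e+01  2.4000e-01]
86 white [ 6.0364e+02 -1.6883e+02  5.3000e+01  3.7560e+01  2.4000e-01]
90 white [ 603.4  -167.57   35.5    52.15   -1.39]
94 white [ 603.82 -165.48   52.21   29.31    2.21][ WARN:0@2.550] global loadsave.cpp:1063 imwrite_ Unsupported depth image for selected encoder is fallbacked to CV_8U.
```

View pics/c2.png

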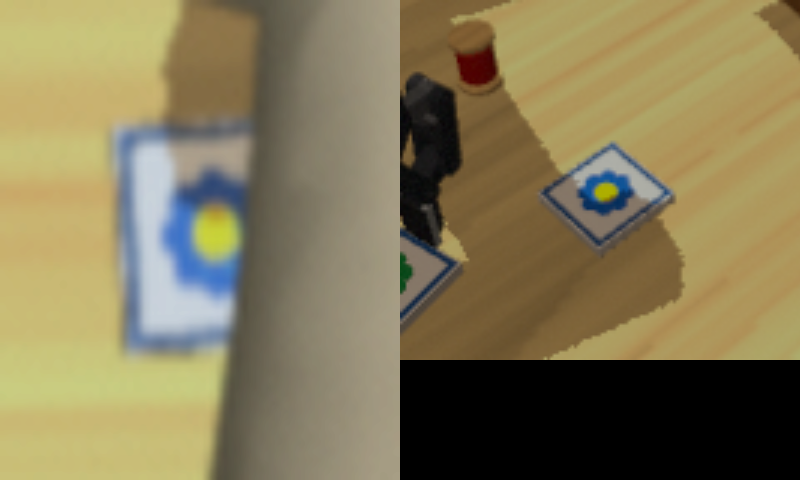

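The left crop shows the arm covering the right half of blue. In the right crop, green is held level and blue lies bare. I move the arm farther off and look again.

```bash
python3 -m creep '{"translation":[[-3,-5,0],[-6,-9,0],[-9,-13,0],[-10,-15,0]],"delta_rot":[[0,0,0],[0,0,0],[0,0,0],[0,0,0]],"hand":[5.8,5.8,5.8,5.8]}'
python3 - <<'E'
from h import *
p,d=get_image('top'); np.savez('top1.npz',p=p,d=d)
s=get_image('scene')[0]; np.savez('scene1.npz',p=s)
im,f=up(p,312,360,150,198)
b=im[:,:,2]-(im[:,:,0]+im[:,:,1])/2
for th in (-25,-20,-12,-5):
  print(th,'outer',rect(onplane('top',f(blob(b>th)),(0,0,9))))
h=cv2.cvtColor(im.clip(0,255).astype(np.uint8),cv2.COLOR_RGB2HSV)
for th in (82,86,90,94):
  w=(im[:,:,0]>th)&(b>-12)
  print(th,'white',rect(onplane('top',f(blob(w)),(0,0,9))))
im2,f2=up(s,165,235,230,290)
b2=im2[:,:,2]-(im2[:,:,0]+im2[:,:,1])/2
cv2.imwrite('pics/c3.png',np.hstack([cv2.resize(im.clip(0,255),(384,384),interpolation=cv2.INTER_NEAREST) if 0 else im.clip(0,255), cv2.resize(im2.clip(0,255).astype(np.uint8),(400,384))]).astype(np.uint8)[:,:,::-1])
s=read_state();y=R.from_quat(s['ee_rot']).as_matrix();print(s['position'],np.degrees(np.arctan2(y[1,1],y[0,1])),y[:,2])
E
```

```text
clock: 6.82
position: [500.8, -471.9, 44.6]
ee_rot: [-0.131, 0.991, 0.0, -0.0]
contact_force: [0.8, 0.5, 0.1]
gripper_width: 60.9
grasp_force: 65.2
-25 outer [ 604.03 -176.33   65.65   66.2     2.18]
-20 outer [ 604.02 -176.37   65.06   65.35    2.31]
-12 outer [ 604.08 -176.36   63.79   63.98    2.12]
-5 outer [ 604.07 -176.39   62.7    62.99    2.12]
82 white [ 604.36 -176.88   53.61   53.55    2.14]
86 white [ 604.35 -176.87   53.03   52.98    2.16]
90 white [ 604.35 -176.86   52.47   52.42    2.12]
94 white [ 604.35 -176.85   51.9    51.86    2.08]
[ 501.50934955 -472.3801343    44.61570404] 105.04236500602286 [-1.30913798e-04  1.20359094e-04 -9.99999984e-01]
```

View pics/c3.png

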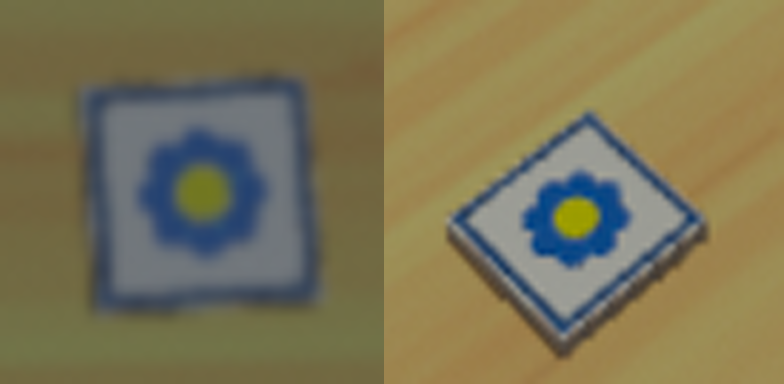

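Blue is at (604.3, -176.7) with its sides at 2.15°; both crops show it fully bare. Green needs a turn of -12.9°, then goes down on blue.

```bash
python3 -m creep '{"translation":[[1.7,5,0],[3.5,10,0],[5.3,15,0],[7,20,0],[8.8,25,0],[10.35,29.5,0],[10.35,29.5,0],[10.35,29.5,0]],"delta_rot":[[0,0,-2],[0,0,-5],[0,0,-8],[0,0,-11],[0,0,-12.9],[0,0,-12.9],[0,0,-12.9],[0,0,-12.9]],"hand":[5.8,5.8,5.8,5.8,5.8,5.8,5.8,5.8]}'
python3 -c "
from h import *
s=read_state();y=R.from_quat(s['ee_rot']).as_matrix();print(s['position'],np.degrees(np.arctan2(y[1,1],y[0,1])),y[:,2])"
```

```text
clock: 7.92
position: [605.9, -175.2, 44.7]
ee_rot: [-0.021, 1.0, 0.0, -0.0]
contact_force: [-0.7, -0.6, -1.1]
gripper_width: 60.9
grasp_force: 65.3
[ 605.91860341 -175.15167477   44.67654942] 92.37364085834814 [-2.76585012e-04  1.23797293e-04 -9.99999954e-01]
```

```bash
python3 -m creep '{"translation":[[-0.13,-0.16,-1.5],[-0.13,-0.16,-3.0],[-0.13,-0.16,-3.7],[-0.13,-0.16,-3.7],[-0.13,-0.16,-3.7]],"delta_rot":[[0,0,-0.2],[0,0,-0.2],[0,0,-0.2],[0,0,-0.2],[0,0,-0.2]],"hand":[5.8,5.8,5.8,5.8,5.8]}'
python3 -m creep '{"translation":[[0,0,-0.1],[0,0,-0.1]],"delta_rot":[[0,0,0],[0,0,0]],"hand":[5.8,5.8]}'
```

```text
clock: 8.55
position: [604.5, -178.6, 7.4]
ee_rot: [-0.018, 1.0, -0.0, 0.0]
contact_force: [0.1, 0.0, -0.4]
gripper_width: 61.0
grasp_force: 65.3
clock: 8.8
position: [604.4, -178.3, 6.6]
ee_rot: [-0.018, 1.0, 0.0, 0.0]
contact_force: [-0.3, -0.1, -1.4]
gripper_width: 61.1
grasp_force: 65.3
```

```bash
python3 -m creep '{"translation":[[0,0.15,0],[0,0.15,-0.1],[0,0.15,-0.1]],"delta_rot":[[0,0,0],[0,0,0],[0,0,0]],"hand":[5.8,5.8,5.8]}'
python3 -m creep '{"translation":[[0,0,0],[0,0,0],[0,0,0],[0,0,2.5],[0,0,5.5],[0,0,8]],"delta_rot":[[0,0,0],[0,0,0],[0,0,0],[0,0,0],[0,0,0],[0,0,0]],"hand":[7.4,7.4,7.4,7.4,7.4,7.4]}'
```

```text
clock: 9.18
position: [604.6, -176.6, 5.9]
ee_rot: [-0.018, 1.0, -0.0, 0.0]
contact_force: [0.1, 1.0, 1.3]
gripper_width: 60.6
grasp_force: 65.5
clock: 9.93
position: [604.7, -176.8, 86.8]
ee_rot: [-0.018, 1.0, -0.0, 0.0]
contact_force: [0.9, -0.2, -0.9]
gripper_width: 74.0
grasp_force: 0.0
```

```bash
cat >> h.py <<'E'
def pose():
    s=read_state(); return s['position'],R.from_quat(s['ee_rot'])
def rackR(yaw=-4.6):
    a=np.radians(yaw); y=np.array([-np.sin(a),np.cos(a),0]); rx=np.array([np.cos(a),np.sin(a),0])
    z=np.sin(.5585)*rx-np.cos(.5585)*np.array([0,0,1]); x=np.cross(y,z); return R.from_matrix(np.c_[x,y,z])
def go(target,Rt):
    p,r=pose(); print('shift cm',np.round((np.array(target)-p)/10,2),'rot deg',np.round((Rt*r.inv()).as_rotvec(degrees=True),2))
E
python3 - <<'E'
from h import *
go([539.9,66.5,108.6],rackR())
E
```

```text
shift cm [-6.48 24.33  2.18] rot deg [ -0.7  -31.97  -6.47]
```

```bash
python3 -m creep '{"translation":[[0,3,4],[-1,7,6],[-2,11,6],[-3.5,15,6],[-5,19,5],[-6,23,4],[-6.5,24.3,2.2],[-6.5,24.3,2.2]],"delta_rot":[[0,-4,0],[-0.1,-9,-1],[-0.2,-14,-2],[-0.4,-19,-3.5],[-0.6,-24,-5],[-0.7,-29,-6],[-0.7,-32,-6.5],[-0.7,-32,-6.5]],"hand":[7.4,7.4,7.4,7.4,7.4,7.4,7.4,7.4]}'
python3 - <<'E'
from h import *
go([576.8,63.5,49.3],rackR())
E
```

```text
clock: 10.92
position: [568.5, -30.0, 173.7]
ee_rot: [-0.007, 0.967, -0.072, 0.244]
contact_force: [0.3, -1.4, 1.8]
gripper_width: 73.9
grasp_force: 0.0
shift cm [  0.83   9.35 -12.44] rot deg [ 8.06 -3.98 -3.06]
```

```bash
python3 - <<'E'
from h import *
go([539.9,66.5,108.6],rackR()); print(read_state()['joints'],read_state()['joint_vel'])
E
python3 -m creep '{"translation":[[-1,3,-2],[-2,6,-4],[-2.9,9.6,-6.5],[-2.9,9.6,-6.5],[-2.9,9.6,-6.5],[-2.9,9.6,-6.5]],"delta_rot":[[4,-2,-1.5],[8,-4,-3],[8,-4,-3],[8,-4,-3],[8,-4,-3],[8,-4,-3]],"hand":[7.4,7.4,7.4,7.4,7.4,7.4]}'
python3 - <<'E'
from h import *
go([539.9,66.5,108.6],rackR()); print(read_state()['joints'],read_state()['joint_vel'])
E
```

```text
shift cm [-2.86  9.65 -6.51] rot deg [ 8.06 -3.98 -3.06]
[ 0.10550722  0.14223609 -0.90412144  1.35379375 -0.19147979 -2.96571763] [-1.16136263 -0.09523615 -0.304145    2.16147323  0.0664463  -0.36690644]
clock: 11.68
position: [548.7, 53.5, 158.6]
ee_rot: [0.036, 0.972, -0.004, 0.234]
contact_force: [-0.1, -0.2, -0.1]
gripper_width: 74.0
grasp_force: 0.0
shift cm [-0.88  1.3  -5.  ] rot deg [-0.93 -4.9  -0.49]
[ 0.28190538  0.13983583 -0.92417245  1.20787107 -0.16069961 -3.0962971 ] [-0.00367461 -0.00344903 -0.00116844 -0.00342677  0.00129335  0.00075889]
```

Tilted 32° here, the tool is nearly in line with the forearm: joint 5 is at its limit, and joints 4 and 6 have swung round. I'll fit the kinematics and choose a reachable tilt.

```bash
cat > kin.py <<'E'
from h import *
from scipy.optimize import least_squares
L0=np.array([400,450,40,450,250.,0])
def rot(a,t): return R.from_rotvec(np.eye(3)['xyz'.index(a)]*t)
def fk(q,L,s4=1,s6=1):
    r1=rot('z',q[0]); p=np.array([L[5],0,L[0]]); r=rot('y',q[1]); p=p+r.apply([0,0,L[1]])
    r=r*rot('y',-q[2]); p=p+r.apply([L[3],0,L[2]])
    r=r*rot('x',s4*q[3])*rot('y',-q[4])*rot('x',s6*q[5]); p=p+r.apply([L[4],0,0])
    return r1.apply(p),(r1*r)
E
python3 - <<'E'
from kin import *
D=[([-9.83415568e-01,3.85522994e-01,6.72424379e-03,-4.16778253e-04,-1.19398848e+00,-2.58570335e-01],[201.64395963,-591.01820373,230.2925418],[-1.63589674e-01,9.86527947e-01,9.87228893e-04,-2.31984874e-04])]
s=read_state(); D.append((s['joints'],s['position'],s['ee_rot']))
D.append(([0.10550722,0.14223609,-0.90412144,1.35379375,-0.19147979,-2.96571763],[568.5,-30.0,173.7],[-0.007,0.967,-0.072,0.244]))
for s4 in(1,-1):
    f=lambda L:np.concatenate([fk(q,L,s4)[0]-p for q,p,_ in D]+[[(L[5])*.01,(L[2]-40)*.01]])
    o=least_squares(f,L0); print(s4,np.round(o.x,1),o.cost,np.round(o.fun,1))
    for s6 in(1,-1):
        for q,p,e in D: print(s6,'tool from fk frame',np.round((fk(q,o.x,s4,s6)[1].inv()*R.from_quat(e)).as_quat(),3))
E
```

```text
1 [-604.9   22.3  221.2 -189.1 -539.8  688.5] 13612.095569247118 [133.3  88.3   0.6  13.   25.1  11.9 -18.7 -12.7 -12.5   6.9   1.8]
1 tool from fk frame [-0.356  0.611 -0.355  0.611]
1 tool from fk frame [0.7   0.387 0.551 0.238]
1 tool from fk frame [0.606 0.561 0.42  0.376]
-1 tool from fk frame [-0.5  0.5 -0.5  0.5]
-1 tool from fk frame [-0.71  -0.362 -0.568 -0.206]
-1 tool from fk frame [-0.662 -0.479 -0.512 -0.264]
-1 [ 60.1 841.8  67.2 309.8 557.8 -24.4] 13040.70803682774 [133.1  88.6  -0.   -5.3  17.    0.2   1.9 -13.8  -0.2  -0.2   0.3]
1 tool from fk frame [-0.356  0.611 -0.356  0.611]
1 tool from fk frame [ 0.522 -0.477  0.522 -0.477]
1 tool from fk frame [ 0.58  -0.405  0.58  -0.405]
-1 tool from fk frame [-0.5  0.5 -0.5  0.5]
-1 tool from fk frame [-0.5  0.5 -0.5  0.5]
-1 tool from fk frame [-0.5  0.5 -0.5  0.5]
```

```bash
cat > kin.py <<'E'
from h import *
from scipy.optimize import least_squares
L0=np.array([400,450,0,450,250.,0,-80,-80,0])
def rot(a,t): return R.from_rotvec(np.eye(3)['xyz'.index(a)]*t)
TF=R.from_quat([-.5,.5,-.5,.5])
def fk(q,L):
    r1=rot('z',q[0]); p=np.array([L[5],0,L[0]]); r=rot('y',q[1]); p=p+r.apply([0,0,L[1]])
    r=r*rot('y',-q[2]); p=p+r.apply([L[3],L[6],L[2]])
    r=r*rot('x',-q[3]); p=p+r.apply([0,L[7],0]); r=r*rot('y',-q[4]); p=p+r.apply([0,0,L[8]]); r=r*rot('x',-q[5]); p=p+r.apply([L[4],0,0])
    return r1.apply(p),(r1*r*TF)
E
python3 - <<'E'
from kin import *
D=[([-9.83415568e-01,3.85522994e-01,6.72424379e-03,-4.16778253e-04,-1.19398848e+00,-2.58570335e-01],[201.64395963,-591.01820373,230.2925418]),
([0.10550722,0.14223609,-0.90412144,1.35379375,-0.19147979,-2.96571763],[568.5,-30.0,173.7])]
s=read_state(); D.append((s['joints'],s['position']))
for k in range(6):
  L1=L0.copy(); 
  if k: L1=L0+np.random.default_rng(k).normal(0,60,9)
  f=lambda L:np.concatenate([fk(q,L)[0]-p for q,p in D]+[(L[[2,5,8]])*.003])
  o=least_squares(f,L1); print(np.round(o.x,1),o.cost,np.round(o.fun,1))
E
```

```text
[ 1.718e+02  5.557e+02 -2.900e+00  4.232e+02  2.971e+02  3.500e+00
  1.000e-01 -1.599e+02 -2.000e-01] 0.00011366161809073924 [-0. -0. -0. -0. -0.  0.  0.  0. -0. -0.  0. -0.]
[ 1.718e+02  5.557e+02 -2.900e+00  4.232e+02  2.971e+02  3.500e+00
  1.000e-01 -1.599e+02 -2.000e-01] 0.00011366161819155751 [-0. -0. -0. -0. -0.  0.  0.  0. -0. -0.  0. -0.]
[ 1.718e+02  5.557e+02 -2.900e+00  4.232e+02  2.971e+02  3.500e+00
  1.000e-01 -1.599e+02 -2.000e-01] 0.00011366161797388437 [-0. -0. -0. -0. -0.  0.  0.  0. -0. -0.  0. -0.]
[ 1.718e+02  5.557e+02 -2.900e+00  4.232e+02  2.971e+02  3.500e+00
  1.000e-01 -1.599e+02 -2.000e-01] 0.00011366161808774874 [-0. -0. -0. -0. -0.  0.  0.  0. -0. -0.  0. -0.]
[ 1.718e+02  5.557e+02 -2.900e+00  4.232e+02  2.971e+02  3.500e+00
  1.000e-01 -1.599e+02 -2.000e-01] 0.00011366161799464432 [-0. -0. -0. -0. -0.  0.  0.  0. -0. -0.  0. -0.]
[ 1.718e+02  5.557e+02 -2.900e+00  4.232e+02  2.971e+02  3.500e+00
  1.000e-01 -1.599e+02 -2.000e-01] 0.00011366161796398208 [-0. -0. -0. -0. -0.  0.  0.  0. -0. -0.  0. -0.]
```

```bash
cat >> kin.py <<'E'
L=np.array([171.8,555.7,-2.9,423.2,297.1,3.5,.1,-159.9,-.2])
lo=np.array([-3.14,-1.21,-1.07,-3.16,-2.99,-3.1 if 0 else -3.1]);lo=np.array([-3.14,-1.21,-1.07,-3.16,-2.99,-3.1]);hi=np.array([3.14,2.06,1.41,2.05,-.16,3.1])
def ik(p,r,q0):
    def f(q):
        a,b=fk(q,L); return np.r_[(a-p)/100,(r.inv()*b).as_rotvec()]
    o=least_squares(f,np.clip(q0,lo+.001,hi-.001),bounds=(lo,hi)); return o.x,np.sqrt(2*o.cost)
def sols(p,r,n=60,seed=0):
    g=np.random.default_rng(seed); out=[]
    for i in range(n):
        q,e=ik(p,r,g.uniform(np.maximum(lo,[-1.2,-1,-1.07,-3.1,-2.9,-3.1]),np.minimum(hi,[1.2,1.5,1.41,2,-.2,3.1])))
        if e<2e-3 and not any(np.abs(q-x).max()<.02 for x in out): out.append(q)
    return out
def rackT(tilt,yaw=-4.6,half=False):
    a=np.radians(yaw);t=np.radians(tilt); y=np.array([-np.sin(a),np.cos(a),0]); rx=np.array([np.cos(a),np.sin(a),0])
    z=np.sin(t)*rx-np.cos(t)*np.array([0,0,1]); y=-y if half else y; return R.from_matrix(np.c_[np.cross(y,z),y,z])
E
python3 - <<'E'
from kin import *
O=np.array([570.4,64.0,59.6]);Rd=np.array([579.1,172.7,59.3])
for nm,c in(('O',O),('R',Rd)):
  for tilt in(32,22,15):
    for half in(0,1):
      r=rackT(tilt,half=half); z=r.as_matrix()[:,2]
      for back in(12.2,-50):
        for q in sols(c+z*back,r,40): print(nm,tilt,half,back,np.round(q,2))
E
```

```text
O 15 0 12.2 [ 0.42  0.41 -0.69  0.5  -0.26 -2.55]
O 15 0 -50 [ 0.46  0.3  -0.62  0.32 -0.45 -2.39]
O 15 1 12.2 [ 0.42  0.41 -0.69  0.5  -0.26  0.6 ]
O 15 1 -50 [ 0.46  0.3  -0.62  0.32 -0.45  0.75]
R 22 1 -50 [ 0.57  0.31 -0.8   1.   -0.27 -0.02]
R 15 0 12.2 [ 0.6   0.46 -0.62  0.52 -0.33 -2.73]
R 15 0 -50 [ 0.64  0.35 -0.55  0.37 -0.5  -2.6 ]
R 15 1 12.2 [ 0.6   0.46 -0.62  0.52 -0.33  0.41]
R 15 1 -50 [ 0.64  0.35 -0.55  0.37 -0.5   0.54]
```

```bash
cat >> kin.py <<'E'
n=-rackT(32).as_matrix()[:,2]
def picks(c,tilt=15,hc=4.7,tb=5.5):
    r=rackT(tilt); z=r.as_matrix()[:,2]; return c-9*n+hc*n+tb*z, r
E
python3 - <<'E'
from kin import *
O=np.array([570.4,64.0,59.6]);Rd=np.array([579.1,172.7,59.3])
q=read_state()['joints']
for nm,c in(('O',O),('R',Rd)):
  p,r=picks(c); print(nm,'pick TCP',p.round(1))
  for dz in(0,30,60,100): print(nm,dz,[np.round(x,2) for x in sols(p+[0,0,dz],r,25)])
for nm,t,yaw in(('place',-17,2.15),('sq1',0,2.15),('sq2 y=182',0,92.15),('sq2 y=2',0,-87.85)):
  r=rackT(t,yaw); print(nm,[np.round(x,2) for x in sols(np.array([604.4,-176.8,60]),r,25)])
go(picks(O)[0]+[0,0,60],rackT(15))
E
```

```text
O pick TCP [574.1  63.7  50.6]
O 0 [array([ 0.43,  0.41, -0.68,  0.48, -0.28, -2.53])]
O 30 [array([ 0.44,  0.36, -0.62,  0.36, -0.38, -2.41])]
O 60 [array([ 0.45,  0.32, -0.57,  0.29, -0.47, -2.35])]
O 100 [array([ 0.45,  0.27, -0.51,  0.24, -0.59, -2.29])]
R pick TCP [582.8 172.4  50.3]
R 0 [array([ 0.6 ,  0.45, -0.61,  0.51, -0.34, -2.72])]
R 30 [array([ 0.62,  0.41, -0.55,  0.41, -0.43, -2.62])]
R 60 [array([ 0.62,  0.37, -0.5 ,  0.34, -0.52, -2.56])]
R 100 [array([ 0.63,  0.32, -0.44,  0.29, -0.63, -2.5 ])]
place [array([-0.02,  0.69,  0.04,  0.02, -1.22, -1.52])]
sq1 [array([-0.03,  0.56, -0.18,  0.  , -0.83, -1.51])]
sq2 y=182 [array([-0.03,  0.56, -0.18,  0.  , -0.83,  0.07])]
sq2 y=2 [array([-0.03,  0.56, -0.18, -0.  , -0.83, -3.08])]
shift cm [ 2.54  1.02 -4.79] rot deg [ 0.37 12.05 -0.41]
```

```bash
python3 -m creep '{"translation":[[0.8,0.3,0],[1.6,0.7,-0.5],[2.5,1,-1],[2.5,1,-1],[2.5,1,-3],[2.5,1,-4.8],[2.5,1,-4.8],[2.5,1,-4.8]],"delta_rot":[[0,5,0],[0.2,9,-0.2],[0.4,12,-0.4],[0.4,12,-0.4],[0.4,12,-0.4],[0.4,12,-0.4],[0.4,12,-0.4],[0.4,12,-0.4]],"hand":[7.4,7.4,7.4,7.4,7.4,7.4,7.4,7.4]}'
python3 - <<'E'
from kin import *
print(read_state()['joints'].round(2)); go(picks(np.array([570.4,64.0,59.6]))[0],rackT(15))
E
```

```text
clock: 12.68
position: [574.2, 63.8, 111.3]
ee_rot: [0.04, 0.991, -0.005, 0.131]
contact_force: [0.6, 0.6, -0.4]
gripper_width: 73.8
grasp_force: 0.0
[ 0.45  0.32 -0.57  0.29 -0.47 -2.35]
shift cm [-0.01 -0.01 -6.06] rot deg [-0.07  0.11 -0.02]
```

```bash
python3 -m creep '{"translation":[[0,0,-2],[0,0,-4],[0,0,-5.6],[0,0,-6.0],[0,0,-6.0]],"delta_rot":[[0,0.1,0],[0,0.1,0],[0,0.1,0],[0,0.1,0],[0,0.1,0]],"hand":[7.4,7.4,7.4,7.4,7.4]}'
python3 -m creep '{"translation":[[0,0,0],[0,0,0],[0,0,0],[0,0,0]],"delta_rot":[[0,0,0],[0,0,0],[0,0,0],[0,0,0]],"hand":[5.8,5.8,5.8,5.8]}'
```

```text
clock: 13.3
position: [574.2, 64.0, 51.3]
ee_rot: [0.04, 0.991, -0.005, 0.131]
contact_force: [0.5, 0.2, 0.8]
gripper_width: 74.0
grasp_force: 0.0
clock: 13.8
position: [574.2, 64.3, 52.5]
ee_rot: [0.04, 0.991, -0.004, 0.131]
contact_force: [-4.0, -0.2, 6.3]
gripper_width: 60.2
grasp_force: 62.8
```

```bash
python3 -m creep '{"translation":[[0,0,0.5],[0,0,1.5],[0,0,3.5],[0,0,6],[0,0,9],[0,0,9],[0,0,9]],"delta_rot":[[0,0,0],[0,0,0],[0,0,0],[0,0,0],[0,0,0],[0,0,0],[0,0,0]],"hand":[5.8,5.8,5.8,5.8,5.8,5.8,5.8]}'
python3 - <<'E'
from kin import *
s,_=get_image('scene'); cv2.imwrite('pics/s4.png',cv2.resize(s[90:250,190:390],(800,600))[:,:,::-1])
# target: hand tilt 15-32=-17 about tile y, yaw 2.15
go([604.4,-176.8,100],rackT(-17,2.15)); print(read_state()['gripper_width'])
E
```

```text
clock: 14.68
position: [573.0, 63.9, 140.1]
ee_rot: [0.04, 0.991, -0.005, 0.129]
contact_force: [-0.8, -0.1, -0.3]
gripper_width: 60.1
grasp_force: 64.7
shift cm [  3.17 -24.06  -3.95] rot deg [ 0.66 31.84  6.55]
60.012181732057776
```

View pics/s4.png

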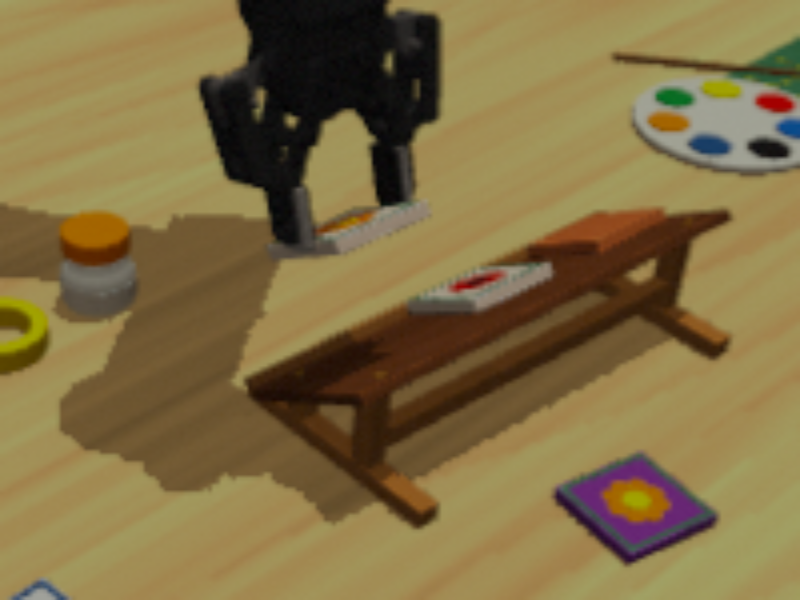

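The crop shows orange held between the fingers at about (350,230), with red and blank undisturbed on the rack. Now I work out the placing pose.

```bash
cat >> kin.py <<'E'
def place(c,tcp,rg,dest,yaw=2.15):
    U=c-9*n; off=rg.inv().apply(U-tcp)           # tile underside centre in tool frame
    xt=np.array([np.cos(np.radians(-4.6)),np.sin(np.radians(-4.6)),0]);tr=R.from_matrix(np.c_[np.cross(np.array([-xt[1],xt[0],0]),n),[-xt[1],xt[0],0],n])
    rel=rg.inv()*tr; rt=rot('z',np.radians(yaw))*rel.inv(); return np.array(dest)-rt.apply(off), rt
def rot(a,t): return R.from_rotvec(np.eye(3)['xyz'.index(a)]*t)
E
python3 - <<'E'
from kin import *
O=np.array([570.4,64.0,59.6])
t,rt=place(O,np.array([574.2,64.3,52.5]),R.from_quat(np.array([0.04,.991,-.0045,.131])/np.linalg.norm([0.04,.991,-.0045,.131])),[604.4,-176.8,18])
print(t,rt.as_quat().round(4),rt.as_matrix()[:,2]); go(t+[0,0,60],rt)
E
```

```text
[ 603.80712196 -176.21804302   18.98440135] [-0.0182  0.9889 -0.0021 -0.1473] [-0.29127034 -0.00947754 -0.95659384]
shift cm [  3.11 -24.    -6.06] rot deg [ 0.74 31.78  6.52]
```

```bash
python3 -m creep '{"translation":[[0.2,-2,0.5],[0.7,-6,0.5],[1.2,-10,0],[1.7,-14,-1],[2.2,-18,-2.5],[2.7,-22,-4],[3.1,-24,-5.5],[3.1,-24,-6]],"delta_rot":[[0.1,4,0.8],[0.2,9,1.8],[0.3,14,3],[0.4,19,4],[0.5,24,5],[0.6,29,6],[0.74,31.8,6.5],[0.74,31.8,6.5]],"hand":[5.8,5.8,5.8,5.8,5.8,5.8,5.8,5.8]}'
cat > pl.py <<'E'
from kin import *
import sys
C={'O':np.array([570.4,64.0,59.6]),'R':np.array([579.1,172.7,59.3])}[sys.argv[1]]
g=np.array([float(v) for v in sys.argv[2].split(',')]);t,rt=place(C,g[:3],R.from_quat(g[3:]/np.linalg.norm(g[3:])),[604.4,-176.8,float(sys.argv[3])]); go(t,rt)
E
python3 pl.py O 574.2,64.3,52.5,.04,.991,-.0045,.131 18
```

```text
clock: 15.72
position: [603.4, -177.3, 76.5]
ee_rot: [-0.017, 0.989, -0.001, -0.149]
contact_force: [-0.6, 1.0, -0.5]
gripper_width: 60.1
grasp_force: 64.7
shift cm [ 0.04  0.11 -5.75] rot deg [-0.07 -0.24  0.19]
```

```bash
python3 -m creep '{"translation":[[0,0.1,-2],[0,0.1,-4],[0,0.1,-5.2],[0,0.1,-5.4],[0,0.1,-5.4]],"delta_rot":[[0,-0.2,0.2],[0,-0.2,0.2],[0,-0.2,0.2],[0,-0.2,0.2],[0,-0.2,0.2]],"hand":[5.8,5.8,5.8,5.8,5.8]}'
python3 pl.py O 574.2,64.3,52.5,.04,.991,-.0045,.131 18
python3 - <<'E'
from h import *
s,_=get_image('scene'); cv2.imwrite('pics/s5.png',cv2.resize(s[205:305,140:270],(780,600))[:,:,::-1])
E
```

```text
clock: 16.35
position: [605.0, -174.9, 27.0]
ee_rot: [-0.02, 0.989, -0.002, -0.144]
contact_force: [-0.1, -0.3, -1.0]
gripper_width: 60.0
grasp_force: 64.7
shift cm [-0.12 -0.13 -0.8 ] rot deg [-0.03  0.34 -0.2 ]
```

View pics/s5.png

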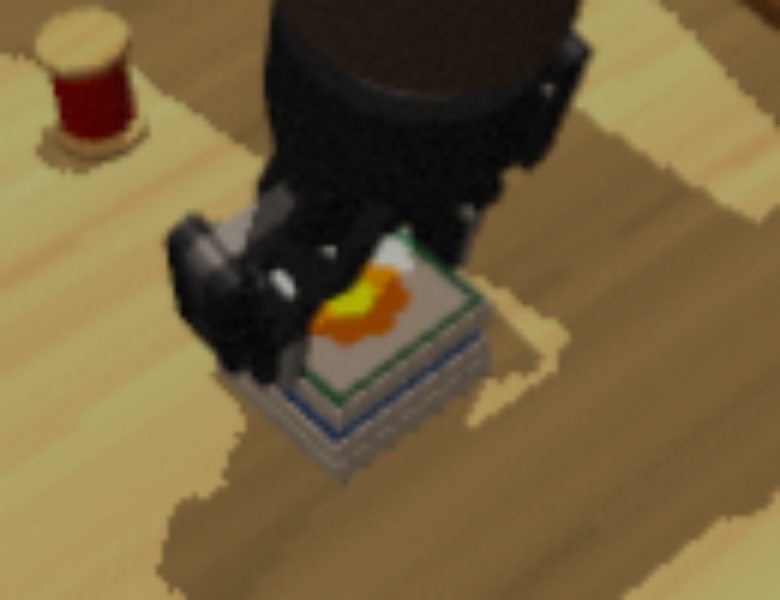

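Orange is level and aligned just over the pile: its near corner is at (340,425), with the pile corner below at (340,475). I lower it.

```bash
python3 -m creep '{"translation":[[-0.05,-0.1,-0.3],[-0.1,-0.1,-0.6],[-0.1,-0.1,-0.6]],"delta_rot":[[0,0.1,-0.1],[0,0.2,-0.1],[0,0.2,-0.1]],"hand":[5.8,5.8,5.8]}'
python3 -m creep '{"translation":[[0,0,-0.1],[0,0,-0.1]],"delta_rot":[[0,0,0],[0,0,0]],"hand":[5.8,5.8]}'
python3 pl.py O 574.2,64.3,52.5,.04,.991,-.0045,.131 18
```

```text
clock: 16.77
position: [603.4, -176.0, 20.3]
ee_rot: [-0.019, 0.989, -0.002, -0.147]
contact_force: [0.3, 0.1, -0.3]
gripper_width: 59.6
grasp_force: 64.7
clock: 17.02
position: [603.6, -176.0, 19.5]
ee_rot: [-0.019, 0.989, -0.002, -0.147]
contact_force: [0.2, 1.0, -0.4]
gripper_width: 59.9
grasp_force: 64.8
shift cm [ 0.02 -0.02 -0.06] rot deg [-0.04  0.09 -0.08]
```

```bash
python3 -m creep '{"translation":[[0,0,-0.1],[0,0,-0.1]],"delta_rot":[[0,0,0],[0,0,0]],"hand":[5.8,5.8]}'
python3 -m creep '{"translation":[[0,0,-0.1],[0,0,-0.1]],"delta_rot":[[0,0,0],[0,0,0]],"hand":[5.8,5.8]}'
```

```text
clock: 17.27
position: [603.7, -176.0, 19.3]
ee_rot: [-0.019, 0.989, -0.002, -0.146]
contact_force: [-1.2, -0.0, 3.6]
gripper_width: 59.6
grasp_force: 65.5
clock: 17.52
position: [603.7, -176.0, 19.3]
ee_rot: [-0.019, 0.989, -0.002, -0.146]
contact_force: [-2.5, 1.4, 7.7]
gripper_width: 59.6
grasp_force: 66.1
```

```bash
python3 -m creep '{"translation":[[0,0,0],[0,0,0],[0,0,0],[0.6,0,2],[1.5,0,5],[2.5,0,8.5],[2.5,0,9]],"delta_rot":[[0,0,0],[0,0,0],[0,0,0],[0,0,0],[0,0,0],[0,0,0],[0,0,0]],"hand":[7.4,7.4,7.4,7.4,7.4,7.4,7.4]}'
python3 - <<'E'
from kin import *
go(picks(np.array([579.1,172.7,59.3]))[0]+[0,0,70],rackT(15))
E
```

```text
clock: 18.4
position: [630.8, -176.2, 110.2]
ee_rot: [-0.019, 0.989, -0.002, -0.143]
contact_force: [-0.1, 0.2, -0.4]
gripper_width: 73.9
grasp_force: 0.0
shift cm [-4.8  34.86  1.02] rot deg [ -0.7  -31.51  -6.64]
```

```bash
python3 -m creep '{"translation":[[-0.5,4,3],[-1,8.5,5],[-1.5,13,5],[-2,17.5,5],[-2.7,22,5],[-3.4,26.5,5],[-4.1,31,4],[-4.8,34.8,3]],"delta_rot":[[0,-3,0],[0,-7,-1],[-0.1,-11,-2],[-0.2,-15,-3],[-0.3,-19,-4],[-0.4,-23,-5],[-0.5,-27,-6],[-0.7,-31.5,-6.6]],"hand":[7.4,7.4,7.4,7.4,7.4,7.4,7.4,7.4]}'
python3 - <<'E'
from kin import *
go(picks(np.array([579.1,172.7,59.3]))[0]+[0,0,70],rackT(15))
p,d=get_image('top'); np.savez('top2.npz',p=p)
im,f=up(p,312,362,150,200)
b=im[:,:,2]-(im[:,:,0]+im[:,:,1])/2
for th in (-20,-12,-5): print(th,'outer',rect(onplane('top',f(blob(b>th)),(0,0,27))))
for th in (88,92): print('white',rect(onplane('top',f(blob((im[:,:,0]>th)&(b>-12))),(0,0,27))))
E
```

```text
clock: 19.4
position: [580.0, 173.9, 137.0]
ee_rot: [0.039, 0.991, -0.004, 0.128]
contact_force: [0.4, -1.0, -0.0]
gripper_width: 73.8
grasp_force: 0.0
shift cm [ 0.28 -0.15 -1.67] rot deg [-0.16 -0.23 -0.07]
-20 outer [ 603.66 -174.56   64.43   64.82    2.32]
-12 outer [ 603.62 -174.3    62.69   62.81    2.56]
-5 outer [ 603.66 -174.1    60.92   60.43    2.66]
white [ 604.47 -175.76   53.85   53.97    2.68]
white [ 604.39 -175.78   53.15   53.39    2.33]
```

```bash
python3 -m creep '{"translation":[[0.15,-0.1,-1.5],[0.28,-0.15,-4],[0.28,-0.15,-6],[0.28,-0.15,-6],[0.28,-0.15,-6]],"delta_rot":[[-0.1,-0.2,0],[-0.1,-0.2,0],[-0.1,-0.2,0],[-0.1,-0.2,0],[-0.1,-0.2,0]],"hand":[7.4,7.4,7.4,7.4,7.4]}'
python3 - <<'E'
from kin import *
go(picks(np.array([579.1,172.7,59.3]))[0],rackT(15))
E
```

```text
clock: 20.08
position: [583.7, 170.6, 77.9]
ee_rot: [0.039, 0.991, -0.005, 0.129]
contact_force: [-0.5, 0.6, 1.2]
gripper_width: 74.1
grasp_force: 0.0
shift cm [-0.09  0.18 -2.75] rot deg [-0.   -0.13 -0.05]
```

```bash
python3 -m creep '{"translation":[[-0.05,0.15,-1],[-0.08,0.15,-2.3],[-0.08,0.15,-2.7],[-0.08,0.15,-2.7]],"delta_rot":[[0,-0.1,0],[0,-0.1,0],[0,-0.1,0],[0,-0.1,0]],"hand":[7.4,7.4,7.4,7.4]}'
python3 -m creep '{"translation":[[0,0,0],[0,0,0],[0,0,0],[0,0,0]],"delta_rot":[[0,0,0],[0,0,0],[0,0,0],[0,0,0]],"hand":[5.8,5.8,5.8,5.8]}'
python3 -c "
from h import *
s=read_state();print(s['position'].round(2),s['ee_rot'].round(4))"
```

```text
clock: 20.58
position: [582.6, 171.9, 50.5]
ee_rot: [0.039, 0.991, -0.005, 0.13]
contact_force: [-1.0, 0.2, -0.2]
gripper_width: 73.9
grasp_force: 0.0
clock: 21.08
position: [582.8, 172.2, 51.8]
ee_rot: [0.039, 0.991, -0.005, 0.131]
contact_force: [-4.2, 0.3, 5.5]
gripper_width: 60.6
grasp_force: 63.4
[582.75 172.18  51.8 ] [ 0.0394  0.9906 -0.0051  0.1306]
```

```bash
python3 -m creep '{"translation":[[0,0,0.5],[0,0,1.5],[0,0,3.5],[0,0,6],[0,0,9],[0,0,9]],"delta_rot":[[0,0,0],[0,0,0],[0,0,0],[0,0,0],[0,0,0],[0,0,0]],"hand":[5.8,5.8,5.8,5.8,5.8,5.8]}'
sed -i 's/-176.8,float/-176.3,float/' pl.py
python3 pl.py R 582.8,172.2,51.8,.0394,.9906,-.0051,.1306 80
```

```text
clock: 21.82
position: [584.3, 173.6, 144.0]
ee_rot: [0.039, 0.99, -0.003, 0.133]
contact_force: [0.9, -0.3, -0.6]
gripper_width: 59.9
grasp_force: 64.9
shift cm [  1.93 -35.01  -6.33] rot deg [ 0.44 32.25  6.6 ]
```

```bash
python3 -m creep '{"translation":[[0.2,-3,0],[0.4,-7,0],[0.6,-11.5,0],[0.8,-16,0],[1.1,-20.5,0],[1.3,-25,-1],[1.6,-30,-2],[1.9,-35,-3]],"delta_rot":[[0,3,0.5],[0,7,1],[0.1,11,2],[0.2,15,3],[0.3,19,4],[0.4,23,5],[0.4,27,6],[0.4,31,6.5]],"hand":[5.8,5.8,5.8,5.8,5.8,5.8,5.8,5.8]}'
python3 pl.py R 582.8,172.2,51.8,.0394,.9906,-.0051,.1306 27
```

```text
clock: 22.82
position: [601.3, -179.2, 109.2]
ee_rot: [-0.019, 0.99, -0.004, -0.141]
contact_force: [1.4, 0.4, 0.0]
gripper_width: 60.4
grasp_force: 64.9
shift cm [ 0.23  0.27 -8.15] rot deg [ 0.2   0.77 -0.02]
```

```bash
python3 -m creep '{"translation":[[0,0,0],[0,0,0]],"delta_rot":[[0,0,0],[0,0,0]],"hand":[5.8,5.8]}'; python3 pl.py R 582.8,172.2,51.8,.0394,.9906,-.0051,.1306 27
```

```text
clock: 23.08
position: [601.1, -177.7, 109.4]
ee_rot: [-0.018, 0.99, -0.005, -0.14]
contact_force: [0.3, -0.1, -0.9]
gripper_width: 59.8
grasp_force: 64.9
shift cm [ 0.25  0.12 -8.17] rot deg [0.22 0.87 0.03]
```

```bash
python3 -m creep '{"translation":[[0.1,0.1,-2],[0.25,0.12,-4.5],[0.25,0.12,-6.5],[0.25,0.12,-7.7],[0.25,0.12,-7.8],[0.25,0.12,-7.8]],"delta_rot":[[0.2,0.9,0],[0.2,0.9,0],[0.2,0.9,0],[0.2,0.9,0],[0.2,0.9,0],[0.2,0.9,0]],"hand":[5.8,5.8,5.8,5.8,5.8,5.8]}'; python3 pl.py R 582.8,172.2,51.8,.0394,.9906,-.0051,.1306 27
```

```text
clock: 23.82
position: [604.7, -176.8, 33.2]
ee_rot: [-0.019, 0.989, -0.003, -0.147]
contact_force: [0.4, -1.3, -0.8]
gripper_width: 60.2
grasp_force: 65.0
shift cm [-0.11  0.03 -0.55] rot deg [ 0.08  0.13 -0.03]
```

```bash
python3 -m creep '{"translation":[[-0.08,0,-0.3],[-0.08,0,-0.45],[-0.08,0,-0.45]],"delta_rot":[[0.1,0.1,0],[0.1,0.1,0],[0.1,0.1,0]],"hand":[5.8,5.8,5.8]}'
python3 -m creep '{"translation":[[0,0,-0.1],[0,0,-0.1]],"delta_rot":[[0,0,0],[0,0,0]],"hand":[5.8,5.8]}'
python3 -m creep '{"translation":[[0,0,-0.1],[0,0,-0.1]],"delta_rot":[[0,0,0],[0,0,0]],"hand":[5.8,5.8]}'; python3 pl.py R 582.8,172.2,51.8,.0394,.9906,-.0051,.1306 27
```

```text
clock: 24.2
position: [603.3, -176.8, 28.1]
ee_rot: [-0.019, 0.989, -0.002, -0.148]
contact_force: [-0.3, -0.3, -0.7]
gripper_width: 60.4
grasp_force: 65.0
clock: 24.45
position: [603.5, -176.8, 27.8]
ee_rot: [-0.019, 0.989, -0.002, -0.148]
contact_force: [-1.3, -0.4, 3.0]
gripper_width: 60.3
grasp_force: 65.4
clock: 24.7
position: [603.5, -176.8, 27.7]
ee_rot: [-0.019, 0.989, -0.003, -0.148]
contact_force: [-0.8, 0.5, 6.4]
gripper_width: 60.1
grasp_force: 66.0
shift cm [ 0.01  0.03 -0.  ] rot deg [-0.01 -0.04 -0.04]
```

```bash
python3 -m creep '{"translation":[[0,0,0],[0,0,0],[0,0,0],[0.6,0,2],[1.5,0,5],[2.2,0,8.5],[2.2,5,10],[0,10,11]],"delta_rot":[[0,0,0],[0,0,0],[0,0,0],[0,0,0],[0,0,0],[0,0,0],[0,-4,0],[0,-8,0]],"hand":[7.4,7.4,7.4,7.4,7.4,7.4,7.4,7.4]}'
python3 -m creep '{"translation":[[-2,5,1],[-4,10,2],[-6,15,2],[-8,19,2],[-8,19,2]],"delta_rot":[[0,-3,0],[0,-6,0],[0,-9,0],[0,-9,0],[0,-9,0]],"hand":[7.4,7.4,7.4,7.4,7.4]}'
cat > look.py <<'E'
from kin import *
import sys
p,d=get_image('top'); s,_=get_image('scene')
im,f=up(p,312,362,150,200)
b=im[:,:,2]-(im[:,:,0]+im[:,:,1])/2
print('n px',(b>-12).sum()/64)
for th in (-20,-12,-5): print(th,'outer',rect(onplane('top',f(blob(b>th)),(0,0,36))))
for th in (84,88,92): print('white',rect(onplane('top',f(blob((im[:,:,0]>th)&(b>-12))),(0,0,36))))
o=np.hstack([im.clip(0,255),cv2.resize(s[230:295,165:235],(400,400),interpolation=cv2.INTER_CUBIC)]).astype(np.uint8)
cv2.imwrite(sys.argv[1],np.clip(o*1.5,0,255).astype(np.uint8)[:,:,::-1])
E
python3 look.py pics/l6.png; python3 -c "
from kin import *
go([604.3,-176.3,80],rackT(0,2.3))"
```

```text
clock: 25.7
position: [604.8, -75.8, 136.3]
ee_rot: [-0.018, 0.997, -0.003, -0.076]
contact_force: [-0.7, 0.7, -0.2]
gripper_width: 74.1
grasp_force: 0.0
clock: 26.32
position: [522.2, 115.5, 156.5]
ee_rot: [-0.021, 1.0, -0.005, 0.0]
contact_force: [0.4, -0.0, 0.1]
gripper_width: 74.2
grasp_force: 0.0
n px 642.203125
-20 outer [ 603.57 -174.49   64.92   67.      2.29]
-12 outer [ 603.57 -174.31   63.27   64.96    2.26]
-5 outer [ 603.79 -174.21   61.18   62.47    2.27]
white [ 604.59 -176.64   54.68   54.46    1.64]
white [ 604.61 -176.57   53.9    53.81    1.93]
white [ 604.73 -176.55   53.25   53.22    2.25]
shift cm [  8.1  -28.99  -7.62] rot deg [0.56 0.01 0.11]
```

View pics/l6.png

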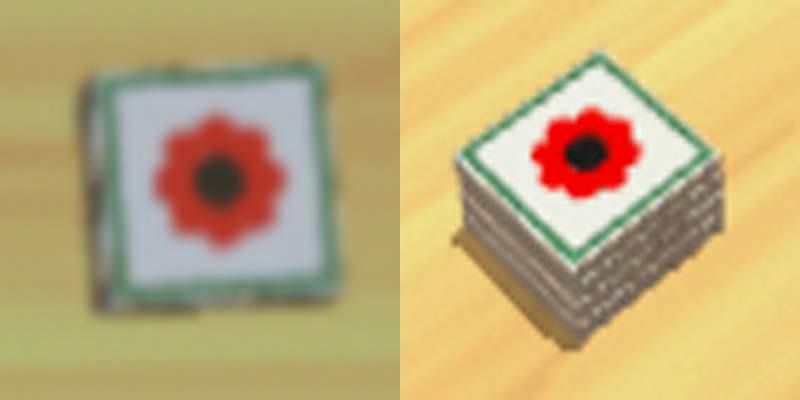

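Red is on top, square and level; in the right crop the four tile edges show flush under its near corner (575,265). Now the first squeeze, along y.

```bash
python3 -m creep '{"translation":[[1.5,-5,0],[3,-10,0],[4.5,-15.5,-1],[6,-21,-3],[7.3,-26,-5],[8.1,-29,-6.5],[8.1,-29,-7.6],[8.1,-29,-7.6]],"delta_rot":[[0.2,0,0],[0.4,0,0],[0.6,0,0.1],[0.6,0,0.1],[0.6,0,0.1],[0.6,0,0.1],[0.6,0,0.1],[0.6,0,0.1]],"hand":[7.6,7.6,7.6,7.6,7.6,7.6,7.6,7.6]}'
python3 -c "
from kin import *
go([604.3,-176.3,-3.5],rackT(0,2.2))"
```

```text
clock: 27.42
position: [603.3, -177.5, 78.6]
ee_rot: [-0.018, 1.0, 0.0, -0.002]
contact_force: [-0.3, 0.3, 0.1]
gripper_width: 76.1
grasp_force: 0.0
shift cm [ 0.1   0.12 -8.21] rot deg [-0.05 -0.18  0.09]
```

```bash
python3 -m creep '{"translation":[[0.1,0.1,-2.5],[0.1,0.1,-5],[0.1,0.1,-7],[0.1,0.1,-8],[0.1,0.1,-8.2],[0.1,0.1,-8.2]],"delta_rot":[[0,-0.2,0.1],[0,-0.2,0.1],[0,-0.2,0.1],[0,-0.2,0.1],[0,-0.2,0.1],[0,-0.2,0.1]],"hand":[7.6,7.6,7.6,7.6,7.6,7.6]}'
python3 -m creep '{"translation":[[0,0,0],[0,0,0],[0,0,0],[0,0,0],[0,0,0]],"delta_rot":[[0,0,0],[0,0,0],[0,0,0],[0,0,0],[0,0,0]],"hand":[5.8,5.8,5.8,5.8,5.8]}'
python3 -c "
from kin import *
go([604.3,-176.3,-3.5],rackT(0,2.2))"
```

```text
clock: 28.18
position: [606.0, -175.6, -1.0]
ee_rot: [-0.021, 1.0, 0.0, 0.002]
contact_force: [-0.5, -0.2, 0.6]
gripper_width: 76.2
grasp_force: 0.0
clock: 28.8
position: [606.4, -176.1, -0.4]
ee_rot: [-0.02, 1.0, -0.0, 0.003]
contact_force: [-1.3, -1.4, 6.1]
gripper_width: 62.0
grasp_force: 67.6
shift cm [-0.21 -0.02 -0.31] rot deg [ 0.    0.34 -0.15]
```

```bash
python3 -m creep '{"translation":[[0,0,0],[0,0,0],[0,0,0],[-0.1,0,2.5],[-0.2,0,5],[-0.2,0,6],[-0.2,0,6],[-0.2,0,6]],"delta_rot":[[0,0,0],[0,0,0],[0,0,0],[0,0.3,0],[0,0.3,0],[0,0.3,10],[0,0.3,20],[0,0.3,30]],"hand":[7.6,7.6,7.6,7.6,7.6,7.6,7.6,7.6]}'
python3 -m creep '{"translation":[[0,0,0],[0,0,0],[0,0,0],[0,0,0],[0,0,0],[0,0,0],[0,0,0],[0,0,0]],"delta_rot":[[0,0,10],[0,0,20],[0,0,30],[0,0,40],[0,0,50],[0,0,60],[0,0,60],[0,0,60]],"hand":[7.6,7.6,7.6,7.6,7.6,7.6,7.6,7.6]}'
python3 -c "
from kin import *
go([604.3,-176.3,-3],rackT(0,92.2))"
```

```text
clock: 29.8
position: [603.2, -175.7, 58.1]
ee_rot: [-0.281, 0.96, 0.001, -0.001]
contact_force: [0.1, 0.9, -0.2]
gripper_width: 76.0
grasp_force: 0.0
clock: 30.8
position: [603.2, -175.7, 57.9]
ee_rot: [0.72, -0.694, -0.0, 0.001]
contact_force: [0.1, -0.7, 0.4]
gripper_width: 76.3
grasp_force: 0.0
shift cm [ 0.11 -0.06 -6.09] rot deg [ 0.09 -0.13  0.03]
```

```bash
python3 -m creep '{"translation":[[0.1,-0.05,-2],[0.1,-0.05,-4],[0.1,-0.05,-5.5],[0.1,-0.05,-6.1],[0.1,-0.05,-6.1],[0.1,-0.05,-6.1]],"delta_rot":[[0.1,-0.1,0],[0.1,-0.1,0],[0.1,-0.1,0],[0.1,-0.1,0],[0.1,-0.1,0],[0.1,-0.1,0]],"hand":[7.6,7.6,7.6,7.6,7.6,7.6]}'
python3 -c "
from kin import *
go([604.3,-176.3,-3],rackT(0,92.2))"
```

```text
clock: 31.55
position: [605.0, -176.3, -2.2]
ee_rot: [0.721, -0.693, 0.001, -0.0]
contact_force: [-0.2, -0.8, 1.1]
gripper_width: 76.0
grasp_force: 0.0
shift cm [-0.07 -0.   -0.08] rot deg [ 0.01  0.07 -0.12]
```

```bash
python3 -m creep '{"translation":[[0,0,0],[0,0,0],[0,0,0],[0,0,0],[0,0,0]],"delta_rot":[[0,0,0],[0,0,0],[0,0,0],[0,0,0],[0,0,0]],"hand":[5.8,5.8,5.8,5.8,5.8]}'
python3 -m creep '{"translation":[[0,0,0],[0,0,0],[0,0,0],[0,0,2.5],[0,0,5],[0,0,8],[0,4,9],[0,9,10]],"delta_rot":[[0,0,0],[0,0,0],[0,0,0],[0,0,0],[0,0,0],[0,0,0],[0,0,0],[0,0,0]],"hand":[7.6,7.6,7.6,7.6,7.6,7.6,7.6,7.6]}'
python3 -m creep '{"translation":[[-2,5,0],[-4,10,0],[-6,15,0],[-8,19,0],[-8,19,0]],"delta_rot":[[0,0,0],[0,0,0],[0,0,0],[0,0,0],[0,0,0]],"hand":[7.6,7.6,7.6,7.6,7.6]}'
python3 look.py pics/l7.png
```

```text
clock: 32.17
position: [605.0, -176.3, -1.9]
ee_rot: [0.721, -0.693, 0.001, -0.0]
contact_force: [-0.7, 1.7, 5.3]
gripper_width: 62.3
grasp_force: 67.1
clock: 33.17
position: [604.3, -86.1, 97.5]
ee_rot: [0.72, -0.694, 0.0, -0.0]
contact_force: [0.7, 0.7, -0.0]
gripper_width: 76.2
grasp_force: 0.0
clock: 33.8
position: [523.2, 106.0, 97.2]
ee_rot: [0.723, -0.691, -0.0, 0.0]
contact_force: [0.7, 0.0, 0.0]
gripper_width: 75.9
grasp_force: 0.0
n px 637.625
-20 outer [ 603.52 -173.68   64.75   66.84    2.01]
-12 outer [ 603.47 -173.68   62.91   64.58    2.29]
-5 outer [ 603.51 -173.71   60.92   61.7     1.98]
white [ 604.53 -176.01   54.46   54.59    2.22]
white [ 604.55 -175.88   53.67   53.9     1.98]
white [ 604.59 -175.93   53.06   53.33    2.2 ]
```

View pics/l7.png

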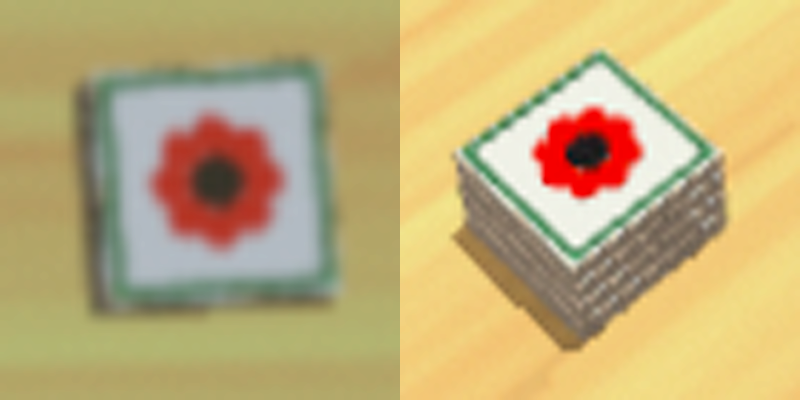

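```bash
python3 - <<'E'
from kin import *
c=get_calibration('scene'); rc=R.from_quat(c['attitude']).inv()
a=np.radians(2.1)
ex,ey=np.array([np.cos(a),np.sin(a),0])*31.5,np.array([-np.sin(a),np.cos(a),0])*31.5
for nm,s in(('near',(1,-1)),('left',(-1,-1)),('right',(1,1))):
  for z in(36,27,18,9,0):
    P=np.array([604.4,-176,z])+s[0]*ex+s[1]*ey
    v=rc.apply(P-c['xyz']); u=cv2.projectPoints(v.reshape(1,1,3),np.zeros(3),np.zeros(3),c['intrinsics'],c['dist'])[0].ravel()
    print(nm,z,np.round([400+(u[0]+.5-165)*400/70,(u[1]+.5-230)*400/65],0))
s,_=get_image('scene'); im=cv2.resize(s[255:295,165:235],(800,457),interpolation=cv2.INTER_CUBIC)
cv2.imwrite('pics/l8.png',np.clip(im.astype(float)*1.4,0,255).astype(np.uint8)[:,:,::-1])
E
```

```text
near 36 [572. 272.]
near 27 [575. 291.]
near 18 [578. 310.]
near 9 [580. 329.]
near 0 [582. 347.]
left 36 [452. 154.]
left 27 [455. 174.]
left 18 [459. 193.]
left 9 [462. 211.]
left 0 [465. 230.]
right 36 [723. 155.]
right 27 [724. 174.]
right 18 [726. 193.]
right 9 [727. 212.]
right 0 [728. 230.]
```

View pics/l8.png

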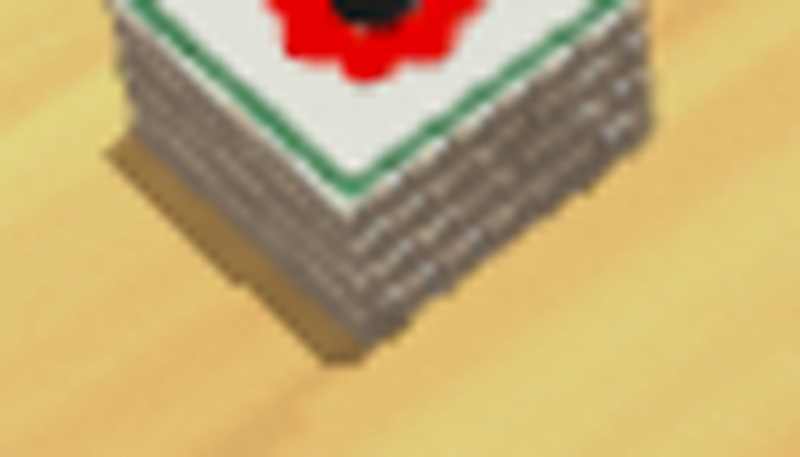

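The edges match the projection of an ideal pile: the near corner goes from (350,205) to (368,340), leaning about as predicted. There is time left, so I repeat both squeezes with the tips lower, to be sure the bottom tile is pressed.

```bash
python3 -m creep '{"translation":[[2,-5,0],[4,-10.5,0],[6,-16,0],[7.5,-21.5,-1],[8.1,-26,-2],[8.1,-28.2,-3],[8.1,-28.2,-3],[8.1,-28.2,-3]],"delta_rot":[[0,0,0],[0,0,0],[0,0,0],[0,0,0],[0,0,0],[0,0,0],[0,0,0],[0,0,0]],"hand":[7.6,7.6,7.6,7.6,7.6,7.6,7.6,7.6]}'
python3 -m creep '{"translation":[[0,0,0],[0,0,0]],"delta_rot":[[0,0,0],[0,0,0]],"hand":[7.6,7.6]}'
python3 -c "
from kin import *
go([604.6,-176.0,-5],rackT(0,92.2))"
```

```text
clock: 34.95
position: [605.3, -178.0, 67.1]
ee_rot: [0.721, -0.693, -0.0, 0.0]
contact_force: [0.4, -1.1, 0.2]
gripper_width: 76.1
grasp_force: 0.0
clock: 35.2
position: [605.7, -177.2, 67.6]
ee_rot: [0.722, -0.692, 0.0, -0.0]
contact_force: [-0.7, -0.0, -0.1]
gripper_width: 76.0
grasp_force: 0.0
shift cm [-0.11  0.12 -7.26] rot deg [-0.    0.04 -0.21]
```

```bash
python3 -m creep '{"translation":[[-0.1,0.1,-2.5],[-0.1,0.1,-5],[-0.1,0.1,-6.5],[-0.1,0.1,-7.2],[-0.1,0.1,-7.2],[-0.1,0.1,-7.2]],"delta_rot":[[0,0,-0.2],[0,0,-0.2],[0,0,-0.2],[0,0,-0.2],[0,0,-0.2],[0,0,-0.2]],"hand":[7.6,7.6,7.6,7.6,7.6,7.6]}'
python3 -m creep '{"translation":[[0,0,0],[0,0,0],[0,0,0],[0,0,0],[0,0,0]],"delta_rot":[[0,0,0],[0,0,0],[0,0,0],[0,0,0],[0,0,0]],"hand":[5.8,5.8,5.8,5.8,5.8]}'
python3 -m creep '{"translation":[[0,0,0],[0,0,0],[0,0,0],[0,0,2.5],[0,0,5],[0,0,7]],"delta_rot":[[0,0,0],[0,0,0],[0,0,0],[0,0,0],[0,0,0],[0,0,0]],"hand":[7.6,7.6,7.6,7.6,7.6,7.6]}'
python3 -m creep '{"translation":[[0,0,0],[0,0,0],[0,0,0],[0,0,0],[0,0,0],[0,0,0],[0,0,0],[0,0,0]],"delta_rot":[[0,0,-10],[0,0,-20],[0,0,-30],[0,0,-40],[0,0,-50],[0,0,-60],[0,0,-70],[0,0,-80]],"hand":[7.6,7.6,7.6,7.6,7.6,7.6,7.6,7.6]}'
python3 -m creep '{"translation":[[0,0,0],[0,0,0],[0,0,0],[0,0,0]],"delta_rot":[[0,0,-10],[0,0,-10],[0,0,-10],[0,0,-10]],"hand":[7.6,7.6,7.6,7.6]}'
python3 -c "
from kin import *
go([604.6,-176.0,-5],rackT(0,2.2))"
```

```text
clock: 35.95
position: [605.1, -177.3, -4.0]
ee_rot: [0.72, -0.694, 0.001, -0.0]
contact_force: [0.9, -0.3, 0.1]
gripper_width: 75.8
grasp_force: 0.0
clock: 36.58
position: [605.2, -177.3, -3.8]
ee_rot: [0.72, -0.694, 0.001, -0.001]
contact_force: [-0.4, 0.5, 6.2]
gripper_width: 62.3
grasp_force: 67.7
clock: 37.33
position: [604.4, -177.3, 65.8]
ee_rot: [0.72, -0.694, 0.0, -0.0]
contact_force: [0.4, -0.2, 0.2]
gripper_width: 75.9
grasp_force: 0.0
clock: 38.33
position: [604.1, -177.2, 64.7]
ee_rot: [-0.103, 0.995, 0.0, -0.0]
contact_force: [-0.4, 0.1, 0.4]
gripper_width: 75.7
grasp_force: 0.0
clock: 38.83
position: [604.3, -177.2, 65.0]
ee_rot: [-0.019, 1.0, 0.0, -0.0]
contact_force: [1.0, -0.2, 0.6]
gripper_width: 76.4
grasp_force: 0.0
shift cm [ 0.03  0.12 -7.  ] rot deg [-0.01 -0.    0.  ]
```

```bash
python3 -m creep '{"translation":[[0,0.1,-2.5],[0,0.1,-5],[0,0.1,-6.5],[0,0.1,-6.9],[0,0.1,-6.9],[0,0.1,-6.9]],"delta_rot":[[0,0,0],[0,0,0],[0,0,0],[0,0,0],[0,0,0],[0,0,0]],"hand":[7.6,7.6,7.6,7.6,7.6,7.6]}'
python3 -m creep '{"translation":[[0,0,0],[0,0,0],[0,0,0],[0,0,0],[0,0,0]],"delta_rot":[[0,0,0],[0,0,0],[0,0,0],[0,0,0],[0,0,0]],"hand":[5.8,5.8,5.8,5.8,5.8]}'
python3 -m creep '{"translation":[[0,0,0],[0,0,0],[0,0,0],[0,0,2.5],[0,0,5],[0,0,8],[0,4,9],[0,9,10]],"delta_rot":[[0,0,0],[0,0,0],[0,0,0],[0,0,0],[0,0,0],[0,0,0],[0,0,0],[0,0,0]],"hand":[7.6,7.6,7.6,7.6,7.6,7.6,7.6,7.6]}'
python3 -m creep '{"translation":[[-2,5,0],[-4,10,0],[-6,15,0],[-8,19,0],[-8,19,0],[-8,19,0]],"delta_rot":[[0,0,0],[0,0,0],[0,0,0],[0,0,0],[0,0,0],[0,0,0]],"hand":[7.6,7.6,7.6,7.6,7.6,7.6]}'
python3 look.py pics/l9.png
```

```text
clock: 39.58
position: [605.1, -176.3, -2.9]
ee_rot: [-0.019, 1.0, -0.0, 0.001]
contact_force: [0.3, -0.4, 0.0]
gripper_width: 76.2
grasp_force: 0.0
clock: 40.2
position: [605.1, -176.2, -2.8]
ee_rot: [-0.019, 1.0, -0.0, 0.001]
contact_force: [0.3, 1.6, 5.8]
gripper_width: 62.1
grasp_force: 67.3
clock: 41.2
position: [604.3, -86.1, 96.5]
ee_rot: [-0.017, 1.0, 0.0, 0.0]
contact_force: [1.6, 0.6, -0.1]
gripper_width: 75.9
grasp_force: 0.0
clock: 41.95
position: [524.4, 103.7, 96.1]
ee_rot: [-0.019, 1.0, 0.0, 0.0]
contact_force: [0.4, -0.0, -0.1]
gripper_width: 76.1
grasp_force: 0.0
n px 644.234375
-20 outer [ 603.81 -173.92   64.88   66.88    1.8 ]
-12 outer [ 603.78 -173.77   63.01   64.43    1.6 ]
-5 outer [ 603.84 -173.69   61.11   61.75    1.78]
white [ 604.91 -176.07   54.32   54.48    1.92]
white [ 604.92 -176.06   53.71   53.87    1.93]
white [ 604.95 -176.05   53.13   53.28    2.02]
```

View pics/l9.png

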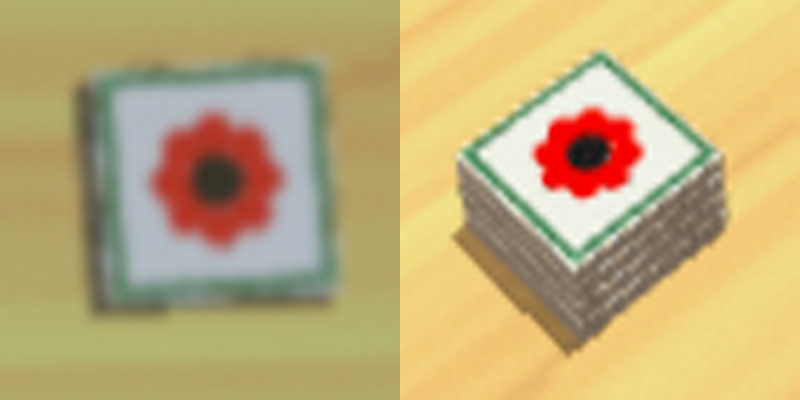

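The pile is square and flush, with red on top, centred at (217,180) in the left crop. The hand is clear of everything, so I hand in.

```bash
python3 -c "
from bench import *
print(job_done())"
```

```text
the job is handed in; nothing more can be done
None
```

I stacked the four painted tiles as one pile (blue, green, orange, red on top), squeezed it in both directions and handed the job in at about 42 s; the last pictures show it flush and level, but the hand-in gave no verdict.

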